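# Pack a strainer element and clamp the canister's lid with its wire bail

## Robot

A 6-joint arm with a two-finger parallel gripper is mounted at the origin on the work surface. World frame = base frame: x ahead of the robot, y to its left, z up, the work surface at z = 0. Lengths are in m, angles in rad, forces in N, time in s.
With the tool pointing down it reaches from about 0.375 to 0.9 m from the base axis. Payload 3.1 kg.
Tool frame: the origin (TCP) lies at the very end of the fingers, on their centre line; the grasp point (between the pads) lies robot.grasp_offset behind it (robot.grasp_offset is the distance from the TCP to the grasp point, in m); z points along the fingers, y is the direction in which the jaws open and shut (so a half turn about z gives the same grasp; the last joint's range is limited). The gripper opens to 87 mm and grips with 3 to 60 N. Pads are 19 mm wide; open, the fingers measure 117 mm over their backs; the gripper's body (75 mm by 190 mm) begins 51 mm behind the grasp point.
Start: joints at [-1.29, 0.527, 1.433, -0, 1.181, -0.178], TCP at [0.277, -0.56, 0.2] pointing down, gripper open.
Joint ranges: [-3.08, 3.08], [-0.75, 2.2], [0.22, 2.44], [-1.43, 4.57], [0, 2.65], [-2.85, 2.85]. Speed limits (rad/s): [2.79, 2.79, 3.14, 3.14, 3.14, 3.14].

## Interface

Orientations are given as a unit quaternion [x, y, z, w].
In Python, from rig import robot gives the robot as it stands.
- The arm moves only by the tool drive_tool, never from a script. Its argument "targets" is one flat list of numbers, 6 for each row, row after row: the shift along the tool's x, y, z in cm, then the turn, a rotation vector about the tool's x, y, z in degrees. A call has 1 to 12 rows; each row is the pose to reach, as a shift and turn from the pose commanded when the call began, along the tool's axes at that moment; what a row does not reach only later rows make up. A row lasts 1/12 s, in which the tool goes at most 41.7 mm and 7.16 degrees, less where a joint would pass 70% of its speed; a pose out of reach is approached as far as the arm can. A call with a gripper value outside its range is refused whole. "grip" is the gripper command: -1 is fully open, 1 is shut, values between are in proportion, set as the call begins (left out, the last holds). The fingers move at their own pace and stop on an object; "squeeze" is the grip in N (left out, the last holds). Time passes only in rows, so rows that repeat a pose let the fingers close. It gives the time, the measured TCP pose, the force and the opening at its end, in the units of the state.
- robot.get_obs(): the state, without advancing time (a new reading comes with each control period).
- robot.camera(name): name is "scene" or "top" or "wrist"; returns (picture, depth): 480x640x3 uint8, red, green, blue; 480x640 float32, m along the optical axis (not along the pixel's ray), 0 where there is no reading.
- robot.calibration(name): a dict with "mtx" (3x3 intrinsics, pixels), "distortion" ([k1, k2, p1, p2, k3] as OpenCV has them; the pictures are not rectified), "R" (3x3) and "t" (3): a world point X has camera coordinates R X + t; the wrist camera has in their place "hand_eye" (4x4, takes a point from camera to tool coordinates, whose origin is the TCP and whose axes are the flange's). Camera axes: x right, y down, z forward; pixel columns grow to the right and rows downward; lengths in m; the calibration is good to about 2 mm. A picture is of the moment at which its call begins: read the wrist's pose just before it. calibration takes no time and is no camera call.
- robot.hand_in(): hands the job in, once; it reports no verdict.
The state is a dict: "time": time; "q": joint angles; "joint_velocities": joint speeds; "joint_torque": joint torques, N m; "position": TCP position; "tool_rot": TCP orientation; "ft_force": force on the tool from outside, world axes, zero at the start; "moment": the same for the moment, N m; "grip_width": finger opening in m.
Only numpy, scipy, OpenCV 4.12 (cv2) and the standard library are available. Lean on these libraries where they do the work, as an engineer would, in place of code of your own. Each camera call takes 0.05 s, during which the arm holds its last target.

## Task

Put the strainer element into the open canister and let go of it, then push the lid fully shut. Then swing the wire bail up and over the top of the lid until it passes over the crest of the two cam ribs and snaps down behind them, clamping the lid. Do not shift the carton, the can or the wrench.

Things in the scene. Friction and masses are not known exactly. Their poses are not given: they have to be found in the camera images.
- canister: Dark blue-grey sheet-metal canister on a steel base plate fixed to the bench. Origin: centre of the plate's underside, z up. Box 110 mm along its x, 150 mm along its y, centred on the origin, walls 4 mm; inner floor 10 mm and rim 111 mm above the bench. Lid hinged along the +x rim, bail open on the -x side. Heights below are above the bench; x, y are the canister's.
- lid_hinge (a point): Middle of the lid's hinge line, which is parallel to canister y, at x = +62 mm, height 111.5 mm. The lid plate is 120 mm from this line to its front edge, 156 mm wide, 8 mm thick; its underside passes through the line. Axes as the lid's: x points from the front edge to the hinge, z out of its outer face.
- lid (a joint): Lid angle in rad: 0 = shut flat on the rim, 1.57 = upright, more = leaning back; starts at 1.55 to 1.85. Stiff hinge (about 0.24 N m friction, lid 280 g): it stays where it is left, so it must be pushed all the way down. Shut, its outer face is 119.5 mm high.
- lid_press (a point): Point on the lid's outer face, mid-width between its ribs, on a yellow patch near the front edge, 105 mm from the hinge line: a place to push. Its z axis points out of the outer face.
- rib_crest (a point): Crest of the lid's two steel cam ribs, mid-way between them (in free air). Ribs: 12 mm wide, centred at y = +-45 mm, 78 mm free between. With the lid shut they rise from x = -38 mm, height 136 mm, to the crest at x = 0, height 152.5 mm, then drop to a seat 148 mm high at x = 12 to 24 mm, ended by a stop 159 mm high. The bail's wire rides on them.
- bail_pivot (a point): Middle of the bail's pivot line, parallel to canister y at x = 0, height 61 mm; the two brass pivots lie outside the side walls at y = +-82 mm. They are sprung: they give straight up by up to 9 mm, 2.5 N per mm.
- bail (a joint): Angle of the wire bail in rad about its pivots: 0 = straight up, negative = swung to the open side (canister -x), positive = past the crest towards the lid's hinge. Starts at -1.2 to -0.95; stays where it is left (slight friction). Clamped on the seat with the lid shut it reads about 0.11 to 0.24. Passing the crest takes roughly 5 to 12 N on the bar.
- bail_bar (a point): Centre of the red roller sleeve (14 mm thick, 62 mm long, spins freely on the wire) on the middle of the bail's crossbar, 90 mm from the pivot line. The bail is a U of 7 mm steel wire: a crossbar 172 mm long, parallel to canister y, and two arms down to the pivots.
- strainer_center (a point): Strainer element: an upright cylinder 54 mm in diameter and 85 mm high, dark ribbed metal with orange end caps, about 220 g, loose. The point is its centre, half-way up.
- carton: Bystander: small cardboard carton with a yellow band, 100 x 75 x 60 mm; origin at the centre of its underside. Leave it alone.
- can: Bystander: upright can, 66 mm in diameter, 100 mm high; origin at the centre of its underside. Leave it alone.
- wrench: Bystander: steel wrench 170 mm long lying on the bench; origin near its middle. Leave it alone.
There are look-alikes about, which are no part of the job. Leave any pink or purple look-alike of the part that bears strainer_center alone. Leave any purple look-alike of the canister alone.

How it is judged:
On the way, in this order (a step that is already met when the one before it is completed fails the run):
1. the strainer element is inside the canister and let go, the lid still open (x of strainer_center in the frame of canister between -0.05 and 0.05 m and y of strainer_center in the frame of canister between -0.07 and 0.07 m and height (world z) of strainer_center below 0.068 m and contact force between the fingers and strainer below 0.3 N and value of joint lid above 0.8 rad), for 0.1 s.
2. the lid is shut while the bail is still on the open side (value of joint lid below 0.04 rad and value of joint bail below -0.2 rad), for 0.1 s.
At the end, for the whole second after the job is handed in: The strainer element lies or stands inside the canister, the lid is shut (joint below 0.03 rad) and the bail rests on the seat behind the crest of the ribs (joint between 0.09 and 0.3 rad), at rest (x of strainer_center in the frame of canister between -0.05 and 0.05 m and y of strainer_center in the frame of canister between -0.07 and 0.07 m and height (world z) of strainer_center below 0.068 m and value of joint lid below 0.03 rad and value of joint bail between 0.09 and 0.3 rad and velocity of joint bail between -0.1 and 0.1 rad/s); the robot touches nothing.
It fails at once if the carton, the can or the wrench is shifted by more than 30 mm (distance of any of carton, can, wrench from where it was at the start of the episode above 0.03 m).
It also fails if it takes over 69 s, if anything falls off the work surface, if the arm or the gripper's body presses on something with over 40 N, if the wrist force passes 120 N, or if a joint passes its speed limit or range.

## Working session

There is one attempt and no reset: what is moved stays moved. The work goes in short steps, Python scripts to look and compute and a tool call to move; the robot and the scene stay as the last step left them, time stands still between calls to the robot, and variables do not carry over. Pictures are saved under pics/ and viewed, and the job is handed in when it is done.

Besides the shell and the picture viewer there is one more tool, called after "Request:" by a JSON object that holds its "op" and its "data", one argument or row to a line. drive_tool: Moves the arm, as the interface text tells. Its arguments: {"type":"object","properties":{"targets":{"type":"array","items":{"type":"number"}},"grip":{"type":"number"},"squeeze":{"type":"number"}},"required":["targets"]}

```bash
ls; mkdir -p pics; python3 - <<'E'
from rig import robot
import cv2,numpy as np
o=robot.get_obs();print(o)
print(robot.grasp_offset)
for n in ("scene","top","wrist"):
    p,d=robot.camera(n);cv2.imwrite(f"pics/{n}0.png",p[:,:,::-1]);np.save(f"pics/{n}0.npy",d)
    print(n,robot.calibration(n))
E
```

```text
pics
{'time': 0.0, 'q': array([-1.28948759e+00,  5.28454896e-01,  1.43390000e+00,  1.69787448e-05,
        1.18135731e+00, -1.78520487e-01]), 'joint_velocities': array([-1.42989829e-05, -2.59970659e-04, -1.41731563e-04,  1.14634472e-04,
       -1.29685888e-04, -6.57002042e-04]), 'joint_torque': array([ 1.81192736e-04, -4.40041924e+01, -1.76597857e+01,  6.33521006e-02,
        5.85227937e-02, -1.65051201e-04]), 'position': array([ 0.27717544, -0.55932264,  0.19917932]), 'tool_rot': array([ 9.73686048e-01,  2.27891108e-01, -4.66022549e-05, -1.05877784e-03]), 'ft_force': array([-0.54545798,  0.9427775 , -0.86699402]), 'moment': array([-0.05586596, -0.0069458 , -0.01710936]), 'grip_width': 0.08713964108464117}
0.0187
scene {'mtx': array([[576.12061288,   0.        , 324.38850487],
       [  0.        , 576.12061288, 241.14226285],
       [  0.        ,   0.        ,   1.        ]]), 'distortion': array([-0.05269138,  0.        ,  0.        ,  0.        ,  0.        ]), 'R': array([[ 0.49628682,  0.8681515 , -0.00351669],
       [ 0.63422389, -0.36532013, -0.68139655],
       [-0.59284016
[... 453 characters left out ...]
705018, -0.01563998, -0.99690454]]), 't': array([-0.11663835,  0.57403626,  1.29329367])}
wrist {'mtx': array([[421.04069566,   0.        , 323.48311874],
       [  0.        , 421.04069566, 236.2483067 ],
       [  0.        ,   0.        ,   1.        ]]), 'distortion': array([-0.03566824,  0.        ,  0.        ,  0.        ,  0.        ]), 'hand_eye': array([[ 5.50176333e-04, -9.59865426e-01, -2.80460445e-01,
         7.66366291e-02],
       [ 9.99999410e-01,  2.65397246e-04,  1.05337624e-03,
         4.75972969e-04],
       [-9.36666001e-04, -2.80460859e-01,  9.59865006e-01,
        -1.85342741e-01],
       [ 0.00000000e+00,  0.00000000e+00,  0.00000000e+00,
         1.00000000e+00]])}
```

View pics/scene0.png

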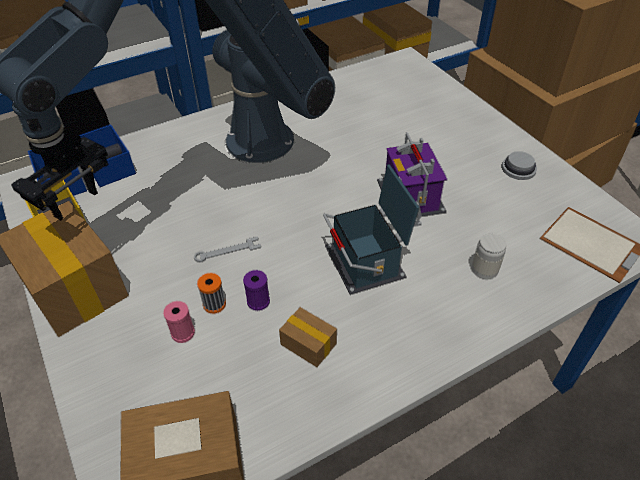

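View pics/top0.png

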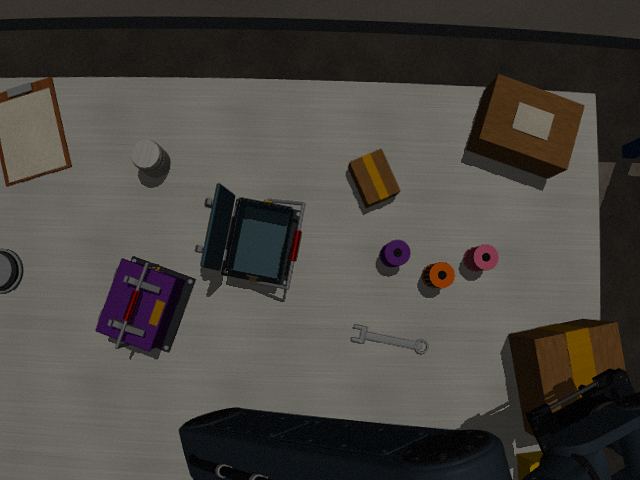

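View pics/wrist0.png

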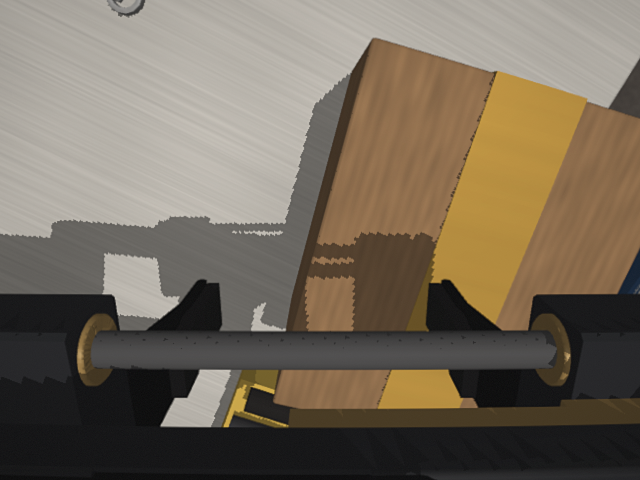

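The orange strainer is at scene (211,293) and top (441,275), between the pink and purple look-alikes. The dark canister is at top (262,240), with its lid open to the left (world +y) and the bail's red roller at top (296,245). I'll enlarge these and deproject.

```bash
cat > h.py <<'E'
import numpy as np,cv2
from rig import robot
from scipy.spatial.transform import Rotation as R
def pt(cal,u,v,z=None,depth=None,pose=None):
    "pixel -> world, on plane z or at depth"
    n=cv2.undistortPoints(np.array([[[u,v]]],float),cal["mtx"],cal["distortion"])[0,0]
    d=np.array([n[0],n[1],1.])
    if "R" in cal: Rw=cal["R"].T; c=-Rw@cal["t"]
    else:
        T=cal["hand_eye"];Rt=R.from_quat(pose[1]).as_matrix();Rw=Rt@T[:3,:3];c=Rt@T[:3,3]+pose[0]
    w=Rw@d
    s=depth if depth is not None else (z-c[2])/w[2]
    return c+s*w
def ray(cal,u,v,pose=None):
    a=pt(cal,u,v,depth=0,pose=pose);b=pt(cal,u,v,depth=1,pose=pose);return a,(b-a)/np.linalg.norm(b-a)
def tri(rays):
    A=np.zeros((3,3));b=np.zeros(3)
    for c,d in rays:
        P=np.eye(3)-np.outer(d,d);A+=P;b+=P@c
    x=np.linalg.solve(A,b);return x,[np.linalg.norm((np.eye(3)-np.outer(d,d))@(x-c)) for c,d in rays]
def proj(cal,X,pose=None):
    X=np.atleast_2d(X).astype(float)
    if "R" in cal: rv=cv2.Rodrigues(cal["R"])[0];t=cal["t"]
    else:
        T=np.eye(4);T[:3,:3]=R.from_quat(pose[1]).as_matrix();T[:3,3]=pose[0];T=np.linalg.inv(T@cal["hand_eye"]);rv=cv2.Rodrigues(T[:3,:3])[0];t=T[:3,3]
    return cv2.projectPoints(X,rv,t,cal["mtx"],cal["distortion"])[0][:,0]
E
python3 - <<'E'
import cv2
t=cv2.imread('pics/top0.png');s=cv2.imread('pics/scene0.png')
cv2.imwrite('pics/c1.png',cv2.resize(t[170:310,190:320],None,fx=5,fy=5,interpolation=cv2.INTER_CUBIC)[:600*2][:, :].copy() if 0 else cv2.resize(t[170:310,180:320],(600,600),interpolation=cv2.INTER_CUBIC))
cv2.imwrite('pics/c2.png',cv2.resize(s[150:310,300:460],(600,600),interpolation=cv2.INTER_CUBIC))
a=cv2.resize(t[225:325,350:510],(640,400));
cv2.imwrite('pics/c3.png',a)
cv2.imwrite('pics/c4.png',cv2.resize(s[240:360,150:290],(700,600)))
E
```

```text
(no output)
```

View pics/c1.png

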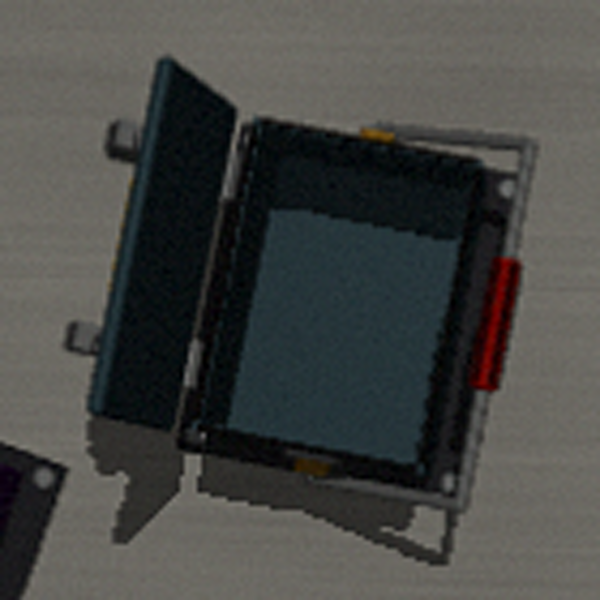

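View pics/c2.png

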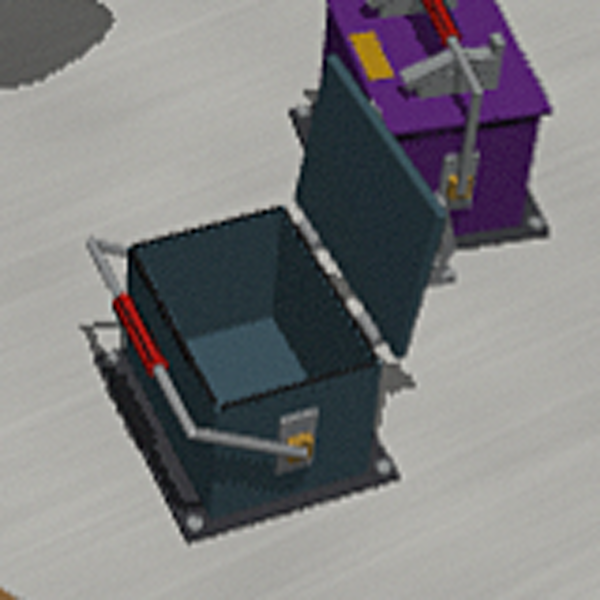

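View pics/c3.png

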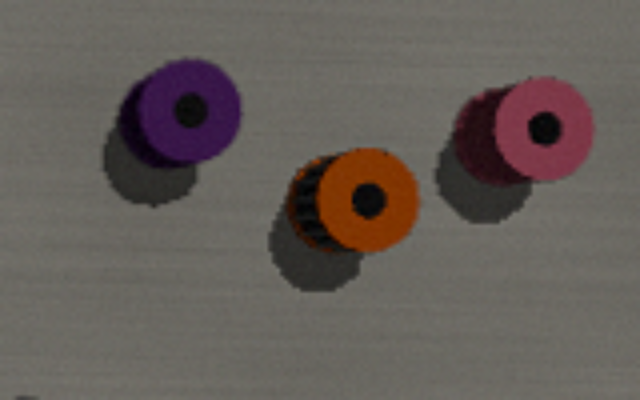

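View pics/c4.png

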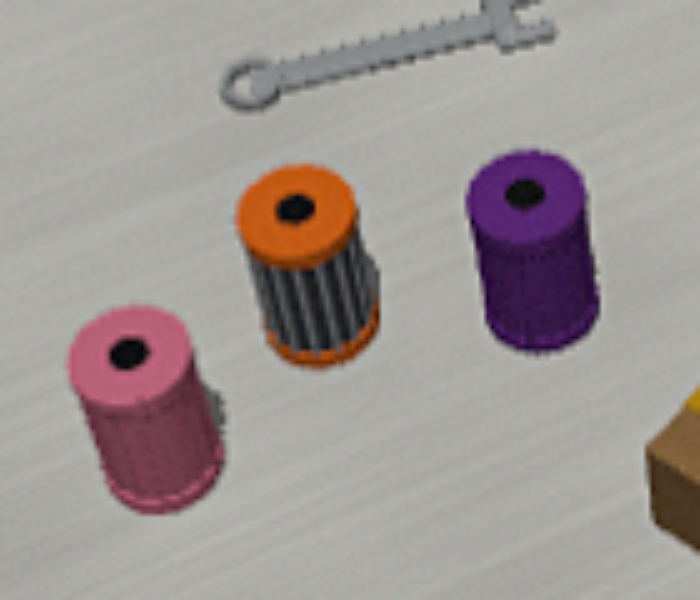

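```bash
python3 - <<'E'
from h import *
np.set_printoptions(precision=4,suppress=True)
T=robot.calibration('top');S=robot.calibration('scene')
D=np.load('pics/top0.npy');DS=np.load('pics/scene0.npy')
def two(name,t,s):
    x,e=tri([ray(T,*t),ray(S,*s)]);print(name,x,np.round(e,4))
two('strainer',(442.2,275.2),(209,281.6))
two('purple',(397.7,252.7),(254.8,278.8))
two('pink',(486,257.3),(175.8,310.8))
c=lambda u,v:(180+u/4.2857,170+v/4.2857); s=lambda u,v:(300+u/3.75,150+v/3.75)
two('roller',c(497,324),s(139,333))
two('barend_near(-?)',c(463,507),s(92,241))
two('barend',c(532,140),s(190,434))
two('rimfront1',c(481,162),s(219,408))
two('rimfront2',c(425,476),s(130,250))
two('lidtop1',c(164,60),s(443,212))
two('lidtop2',c(94,413),s(333,58))
print('bolts top', pt(T,*c(506,188),z=.004),pt(T,*c(447,483),z=.004),pt(T,*c(196,436),z=.004))
print('bolts scene', pt(S,*s(195,523),z=.004),pt(S,*s(385,467),z=.004))
for u,v in ((441,268),(442,283),(434,276)):print(pt(T,u,v,depth=D[v,u]))
E
```

```text
strainer [ 0.5146 -0.3604  0.0845] [0.0019 0.0019]
purple [ 0.5586 -0.2675  0.0844] [0.0015 0.0015]
pink [ 0.5537 -0.4529  0.0837] [0.0017 0.0017]
roller [ 0.5661 -0.0584  0.1111] [0.002 0.002]
barend_near(-?) [ 0.4808 -0.0441  0.1114] [0.0029 0.0029]
barend [ 0.6527 -0.0733  0.1115] [0.001 0.001]
rimfront1 [ 0.6425 -0.0483  0.1104] [0.0025 0.0025]
rimfront2 [ 0.4952 -0.0251  0.1061] [0.0037 0.0037]
lidtop1 [0.6664 0.0843 0.2293] [0.0014 0.0014]
lidtop2 [0.5156 0.1097 0.2248] [0.0023 0.0023]
bolts top [ 0.6427 -0.061   0.004 ] [ 0.4917 -0.0352  0.004 ] [0.512  0.0928 0.004 ]
bolts scene [ 0.6414 -0.0577  0.004 ] [0.6638 0.0735 0.004 ]
[ 0.5283 -0.3576  0.0928]
[ 0.4978 -0.3625  0.0818]
[ 0.5117 -0.3446  0.0866]
```

```bash
cat >> h.py <<'E'
C0=np.array([0.578,0.0163,0.]);YAW=np.radians(80.3)
RC=R.from_euler('z',YAW).as_matrix()
def can(x,y,z): return C0+RC@np.array([x,y,z])
def down(deg): # tool x at angle deg, z down
    a=np.radians(deg);return np.array([[np.cos(a),np.sin(a),0],[np.sin(a),-np.cos(a),0],[0,0,-1.]])
def rel(P,M,pose0=None):
    o=robot.get_obs();p,q=(o['position'],o['tool_rot']) if pose0 is None else pose0
    R0=R.from_quat(q).as_matrix()
    print(np.round(100*R0.T@(np.array(P)-p),2),np.round(np.degrees(R.from_matrix(R0.T@M).as_rotvec()),2))
def st():
    o=robot.get_obs();m=R.from_quat(o['tool_rot']).as_matrix()
    print('t',round(o['time'],2),'p',np.round(o['position'],4),'can',np.round(RC.T@(o['position']-C0),4),'xang',round(np.degrees(np.arctan2(m[1,0],m[0,0])),2),'z',np.round(m[:,2],3),'F',np.round(o['ft_force'],2),'w',round(o['grip_width'],4),'q',np.round(o['q'],2))
E
python3 -c "
from h import *
st();rel([.5146,-.3604,.2],down(80.3))"
```

```text
t 0.15 p [ 0.2772 -0.5595  0.1994] can [-0.6183  0.1995  0.1994] xang 26.35 z [-0.     0.002 -1.   ] F [-0.23 -0.    0.29] w 0.0868 q [-1.29  0.53  1.43 -0.    1.18 -0.18]
[30.11 -7.31 -0.04] [ -0.08  -0.06 -53.95]
```

Request:
{"op": "drive_tool", "data": {
  "targets": [30.1, -7.3, 0, 0, 0, -54, 30.1, -7.3, 0, 0, 0, -54, 30.1, -7.3, 0, 0, 0, -54, 30.1, -7.3, 0, 0, 0, -54, 30.1, -7.3, 0, 0, 0, -54, 30.1, -7.3, 0, 0, 0, -54, 30.1, -7.3, 0, 0, 0, -54, 30.1, -7.3, 0, 0, 0, -54, 30.1, -7.3, 0, 0, 0, -54, 30.1, -7.3, 0, 0, 0, -54, 30.1, -7.3, 0, 0, 0, -54],
  "grip": -1
}}

```text
time: 1.07
position: [0.514, -0.3615, 0.1998]
tool_rot: [0.764, 0.645, -0.0, -0.0]
ft_force: [-0.5, 0.3, 1.0]
grip_width: 0.0868
```

```bash
python3 - <<'E'
from h import *
st();o=robot.get_obs();p,d=robot.camera('wrist');cv2.imwrite('pics/w1.png',p[:,:,::-1])
np.save('pics/w1pose.npy',np.r_[o['position'],o['tool_rot']])
c=robot.calibration('wrist');print(proj(c,[[.5146,-.3604,.0845]],(o['position'],o['tool_rot'])))
E
```

```text
t 1.07 p [ 0.514  -0.3615  0.1998] can [-0.3832 -0.0005  0.1998] xang 80.28 z [-0.001 -0.    -1.   ] F [-0.46  0.28  1.  ] w 0.0868 q [-0.79  0.53  1.42 -0.    1.19 -0.62]
[[323.95087746 219.4022872 ]]
```

View pics/w1.png

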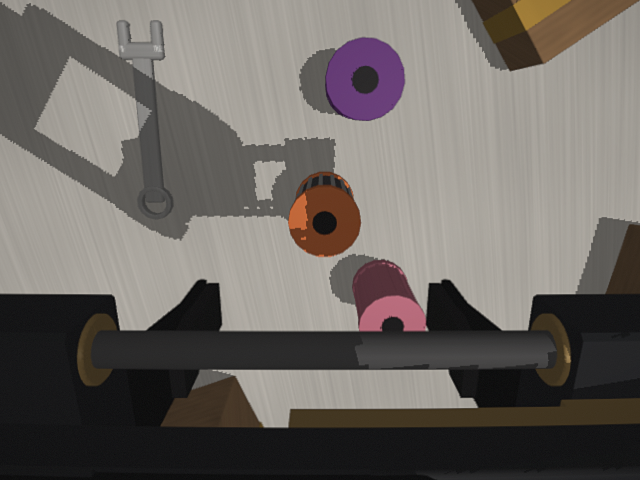

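The wrist view shows the strainer's hole at (324.5,223), about 3.5 px from the prediction.

```bash
python3 - <<'E'
from h import *
T=robot.calibration('top');S=robot.calibration('scene');W=robot.calibration('wrist')
a=np.load('pics/w1pose.npy');pose=(a[:3],a[3:])
w=ray(W,324.5,223,pose);t=ray(T,442.2,275.2);s=ray(S,209,281.6)
print(tri([w,t,s]),tri([w,t]),tri([w,s]),pt(W,324.5,223,z=.0845,pose=pose))
rel([.5145,-.3620,.046],down(80.3))
E
```

```text
(array([ 0.51477275, -0.36119119,  0.08537972]), [np.float64(0.0017004002741977107), np.float64(0.0012030938036061184), np.float64(0.002657913916657857)]) (array([ 0.51417077, -0.36342737,  0.08119822]), [np.float64(0.0006091564782660814), np.float64(0.0006091564782659706)]) (array([ 0.51561375, -0.36080769,  0.08613949]), [np.float64(0.0021172643332986944), np.float64(0.0021172643332987378)]) [ 0.51453992 -0.36316182  0.0845    ]
[ 0.02  0.1  15.39] [-0.05  0.01 -0.08]
```

Request:
{"op": "drive_tool", "data": {
  "targets": [0, 0, 4, 0, 0, 0, 0, 0, 8, 0, 0, 0, 0, 0, 11, 0, 0, 0, 0, 0, 13, 0, 0, 0, 0, 0, 14.5, 0, 0, 0, 0, 0, 15.4, 0, 0, 0, 0, 0, 15.4, 0, 0, 0]
}}

```text
time: 1.7
position: [0.5125, -0.3613, 0.044]
tool_rot: [0.765, 0.644, -0.0, -0.002]
ft_force: [-0.7, 0.0, 0.2]
grip_width: 0.0869
```

Request:
{"op": "drive_tool", "data": {
  "targets": [0, 0, 0, 0, 0, 0, 0, 0, 0, 0, 0, 0, 0, 0, 0, 0, 0, 0, 0, 0, 0, 0, 0, 0, 0, 0, 0, 0, 0, 0, 0, 0, 0, 0, 0, 0],
  "grip": 1,
  "squeeze": 20
}}

```text
time: 2.2
position: [0.515, -0.3612, 0.0469]
tool_rot: [0.764, 0.645, 0.0, 0.001]
ft_force: [0.1, -0.5, 0.1]
grip_width: 0.0548
```

Request:
{"op": "drive_tool", "data": {
  "targets": [0, 0, 0, 0, 0, 0, 0, 0, 0, 0, 0, 0, 0, 0, -2, 0, 0, 0, 0, 0, -5, 0, 0, 0, 0, 0, -8, 0, 0, 0, 0, 0, -11, 0, 0, 0, 0, 0, -14, 0, 0, 0, 0, 0, -16, 0, 0, 0, 0, 0, -16, 0, 0, 0]
}}

```text
time: 2.95
position: [0.5171, -0.3631, 0.2111]
tool_rot: [0.764, 0.645, 0.0, 0.005]
ft_force: [1.3, -1.2, -0.5]
grip_width: 0.0537
```

```bash
python3 - <<'E'
from h import *
st()
rel(can(-.09,0,.206),down(80.3))
rel(can(-.012,0,.206),down(80.3))
E
```

```text
t 2.95 p [ 0.5171 -0.3631  0.2111] can [-0.3843 -0.0039  0.2111] xang 80.36 z [ 0.007 -0.007 -1.   ] F [ 1.33 -1.18 -0.55] w 0.0537 q [-0.79  0.52  1.41  0.    1.2  -0.62]
[29.43 -0.36  0.34] [0.47 0.33 0.06]
[37.23 -0.35  0.3 ] [0.47 0.33 0.06]
```

Request:
{"op": "drive_tool", "data": {
  "targets": [4, 0, 0, 0, 0, 0, 8, 0, 0, 0, 0, 0, 12, 0, 0, 0, 0, 0, 15, 0, 0, 0, 0, 0, 17, 0, 0, 0, 0, 0, 18, 0, 0, 0, 0, 0, 18, 0, 0, 0, 0, 0, 18, 0, 0, 0, 0, 0, 18, 0, 0, 0, 0, 0]
}}

```text
time: 3.7
position: [0.5448, -0.185, 0.2056]
tool_rot: [0.764, 0.645, -0.0, 0.0]
ft_force: [-0.2, 0.2, -1.9]
grip_width: 0.0536
```

```bash
python3 - <<'E'
from h import *
st();o=robot.get_obs();p,d=robot.camera('wrist');cv2.imwrite('pics/w2.png',p[:,:,::-1])
np.save('pics/w2pose.npy',np.r_[o['position'],o['tool_rot']])
c=robot.calibration('wrist');print(proj(c,[can(-.055,.075,.111),can(-.055,-.075,.111),can(.055,.075,.111),can(.055,-.075,.111),can(-.075,0,.111)],(o['position'],o['tool_rot'])))
E
```

```text
t 3.7 p [ 0.5448 -0.185   0.2056] can [-0.204  -0.0012  0.2056] xang 80.29 z [-0.    -0.001 -1.   ] F [-0.19  0.24 -1.9 ] w 0.0536 q [-0.52  0.45  1.55 -0.    1.13 -0.35]
[[ 196.05488537  -11.68212725]
 [ 446.5222388   -11.63117736]
 [ 183.42865835 -230.18763703]
 [ 458.87762124 -230.19995048]
 [ 321.3001886    23.72726406]]
```

View pics/w2.png

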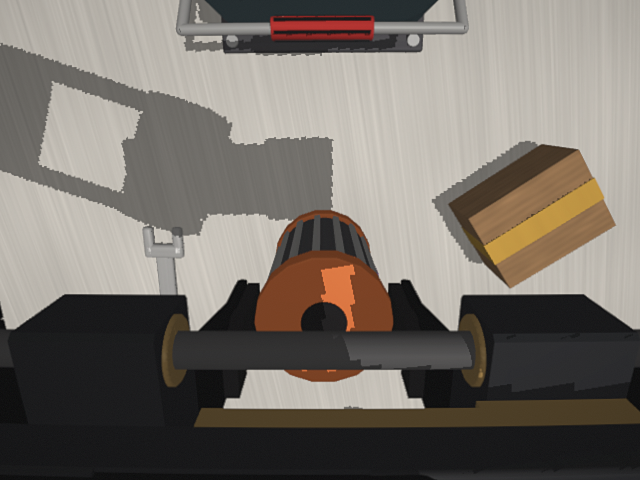

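The roller's centre is at (322,28) and its crossbar is level in the picture (ends at (178,30) and (466,30)), so the yaw is right. I'll carry the strainer over the canister.

Request:
{"op": "drive_tool", "data": {
  "targets": [4, 0, 0, 0, 0, 0, 8, 0, 0, 0, 0, 0, 12, 0, 0, 0, 0, 0, 15, 0, 0, 0, 0, 0, 17.5, 0, 0, 0, 0, 0, 18.8, 0, 0, 0, 0, 0, 18.8, 0, 0, 0, 0, 0, 18.8, 0, 0, 0, 0, 0, 18.8, 0, 0, 0, 0, 0]
}}

```text
time: 4.5
position: [0.5766, -0.0001, 0.2061]
tool_rot: [0.765, 0.645, -0.0, 0.0]
ft_force: [-0.5, -0.2, -1.3]
grip_width: 0.0535
```

```bash
python3 - <<'E'
from h import *
st()
for n in ('scene','top'):
    p,d=robot.camera(n);p=p[:,:,::-1]
    cv2.imwrite(f'pics/{n}2.png',cv2.resize(p[60:310,260:500] if n=='scene' else p[140:340,150:390],(720,600) if n=='top' else (576,600)))
E
```

```text
t 4.5 p [ 5.766e-01 -1.000e-04  2.061e-01] can [-0.0165 -0.0013  0.2061] xang 80.26 z [-0.    -0.001 -1.   ] F [-0.51 -0.22 -1.3 ] w 0.0535 q [-0.19  0.46  1.55 -0.    1.14 -0.02]
```

View pics/scene2.png

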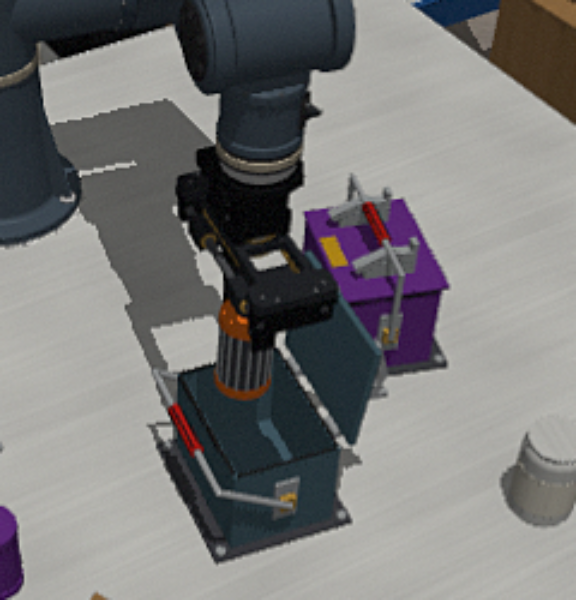

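View pics/top2.png

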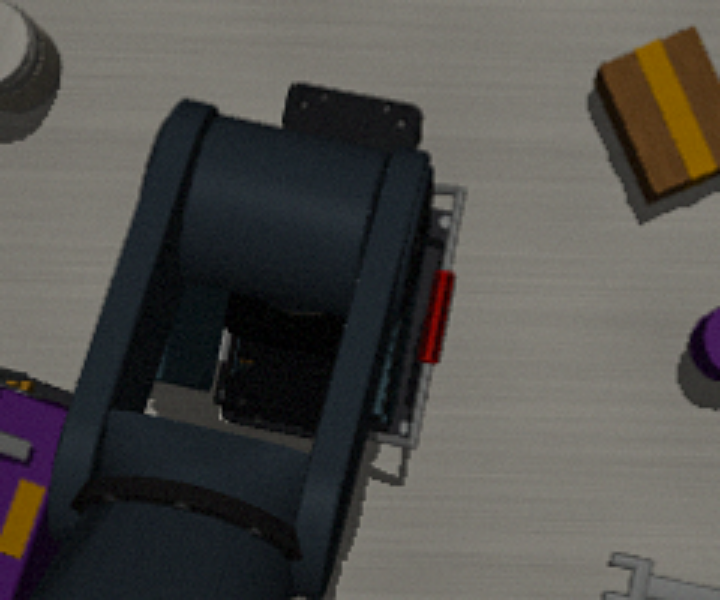

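The strainer hangs over the canister opening, clear of the lid and rim. I'll lower it.

Request:
{"op": "drive_tool", "data": {
  "targets": [0, 0, 3, 0, 0, 0, 0, 0, 6, 0, 0, 0, 0, 0, 9, 0, 0, 0, 0, 0, 11, 0, 0, 0, 0, 0, 12.5, 0, 0, 0, 0, 0, 13.5, 0, 0, 0, 0, 0, 14.4, 0, 0, 0, 0, 0, 14.4, 0, 0, 0, 0, 0, 14.4, 0, 0, 0]
}}

```text
time: 5.35
position: [0.5767, 0.0012, 0.0623]
tool_rot: [0.764, 0.645, 0.0, 0.0]
ft_force: [0.5, 0.4, -1.8]
grip_width: 0.0536
```

```bash
python3 - <<'E'
from h import *
st()
for n in ('scene',):
    p,d=robot.camera(n);p=p[:,:,::-1]
    cv2.imwrite(f'pics/{n}3.png',cv2.resize(p[60:310,260:500],(576,600)))
E
```

```text
t 5.35 p [0.5767 0.0012 0.0623] can [-0.0151 -0.0013  0.0623] xang 80.31 z [ 0. -0. -1.] F [ 0.47  0.39 -1.84] w 0.0536 q [-0.19  0.65  1.67 -0.    0.82 -0.02]
```

View pics/scene3.png

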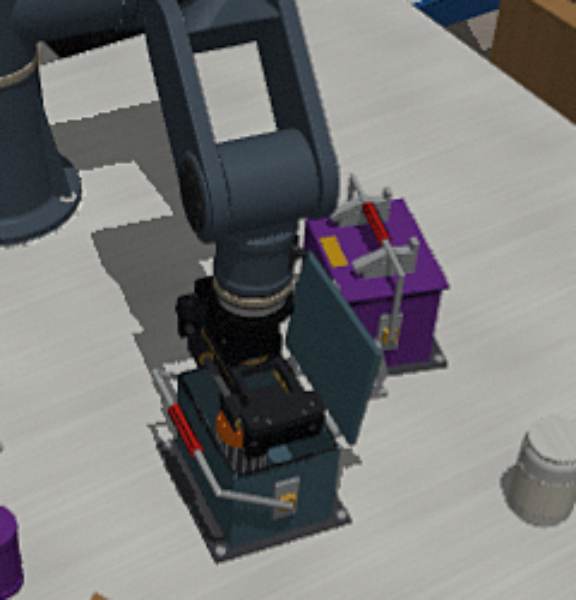

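Request:
{"op": "drive_tool", "data": {
  "targets": [0, 0, 0.4, 0, 0, 0, 0, 0, 0.4, 0, 0, 0]
}}

```text
time: 5.57
position: [0.5769, 0.0016, 0.0587]
tool_rot: [0.764, 0.645, 0.0, 0.001]
ft_force: [0.4, 0.2, -1.8]
grip_width: 0.0536
```

Request:
{"op": "drive_tool", "data": {
  "targets": [0, 0, 0, 0, 0, 0, 0, 0, 0, 0, 0, 0, 0, 0, 0, 0, 0, 0, 0, 0, 0, 0, 0, 0],
  "grip": -0.7
}}

```text
time: 5.9
position: [0.5768, 0.0017, 0.0586]
tool_rot: [0.764, 0.645, 0.0, 0.0]
ft_force: [0.3, -0.9, 0.7]
grip_width: 0.0704
```

Request:
{"op": "drive_tool", "data": {
  "targets": [0, 0, -1, 0, 0, 0, 0, 0, -3, 0, 0, 0, 0, 0, -6, 0, 0, 0, 0, 0, -10, 0, 0, 0, 0, 0, -14, 0, 0, 0, 0, 0, -18, 0, 0, 0, 0, 0, -21, 0, 0, 0, 0, 0, -22, 0, 0, 0, 0, 0, -22, 0, 0, 0, 0, 0, -22, 0, 0, 0]
}}

```text
time: 6.73
position: [0.5759, 0.0018, 0.2782]
tool_rot: [0.764, 0.645, 0.0, 0.0]
ft_force: [0.2, -0.1, -0.0]
grip_width: 0.074
```

```bash
python3 - <<'E'
from h import *
st();o=robot.get_obs()
p,d=robot.camera('wrist');cv2.imwrite('pics/w4.png',p[:,:,::-1]);np.save('pics/w4d.npy',d)
np.save('pics/w4pose.npy',np.r_[o['position'],o['tool_rot']])
p,d=robot.camera('scene');p=p[:,:,::-1]
cv2.imwrite('pics/scene4.png',cv2.resize(p[60:310,260:500],(576,600)))
E
```

```text
t 6.73 p [0.5759 0.0018 0.2782] can [-0.0146 -0.0004  0.2782] xang 80.35 z [ 0. -0. -1.] F [ 0.23 -0.07 -0.  ] w 0.074 q [-0.19  0.38  1.46 -0.    1.3  -0.02]
```

View pics/w4.png

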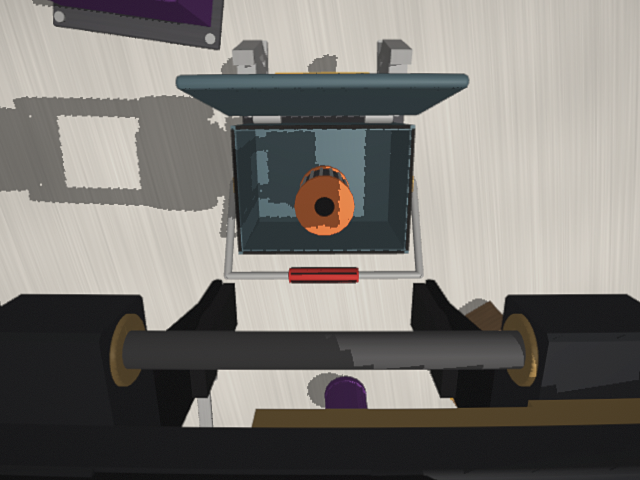

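View pics/scene4.png

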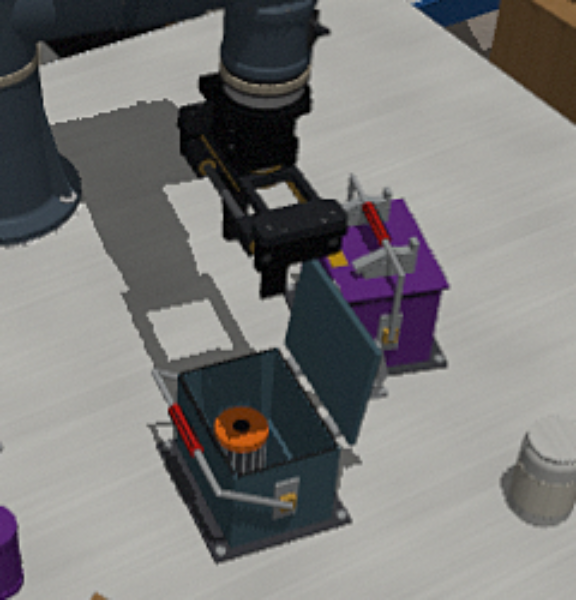

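The strainer stands in the canister, with its cap at wrist (324,207). The lid is open with its top edge at row ~80, and the lid's ribs are at (250,55) and (395,55). Checking my canister model against these pixels:

```bash
python3 - <<'E'
from h import *
np.set_printoptions(precision=4,suppress=True)
a=np.load('pics/w4pose.npy');pose=(a[:3],a[3:]);W=robot.calibration('wrist')
for x,y,u,v in ((-.055,.075,238,253),(-.055,-.075,409,253),(.055,.075,234,125),(.055,-.075,414,125)):
    print(RC.T@(pt(W,u,v,z=.111,pose=pose)-C0),(x,y))
w=ray(W,323.5,275,pose)
print('roller',RC.T@(tri([w,ray(robot.calibration('scene'),337,238.8),ray(robot.calibration('top'),296,245.6)])[0]-C0))
for th in (1.6,1.65,1.7,1.75,1.8):
  # top edge underside & outer corners
  L=lambda r,h,y:can(.062-r*np.cos(th)+h*np.sin(th),y,.1115+r*np.sin(th)+h*np.cos(th))
  print(th,proj(W,[L(.12,0,.078),L(.12,.008,.078),L(.12,0,-.078)],pose).round(1).tolist(), proj(robot.calibration('top'),[L(.12,.008,-.078),L(.12,.008,.078)]).round(1).tolist())
E
```

```text
[-0.0571  0.0749  0.111 ] (-0.055, 0.075)
[-0.0569 -0.0763  0.111 ] (-0.055, -0.075)
[0.0526 0.0722 0.111 ] (0.055, 0.075)
[ 0.0528 -0.0741  0.111 ] (0.055, -0.075)
roller [-0.0763 -0.001   0.1122]
1.6 [[175.6, 106.3], [174.4, 90.5], [469.6, 106.7]] [[222.2, 183.0], [204.5, 266.9]]
1.65 [[174.8, 94.5], [173.9, 78.7], [470.4, 94.9]] [[219.1, 182.5], [201.3, 266.2]]
1.7 [[174.2, 82.7], [173.6, 66.9], [471.0, 83.1]] [[216.0, 181.9], [198.3, 265.6]]
1.75 [[173.8, 70.9], [173.5, 55.2], [471.4, 71.4]] [[213.0, 181.5], [195.2, 265.0]]
1.8 [[173.6, 59.3], [173.5, 43.8], [471.7, 59.7]] [[210.0, 181.0], [192.3, 264.4]]
```

```bash
sed -i "s/^C0=.*/C0=np.array([0.5777,0.0148,0.]);YAW=np.radians(80.3)/;" h.py; python3 - <<'E'
from h import *
st(); rel(can(.128,0,.28),down(80.3))
for th in (1.65,1.5,1.35,1.2,1.05,.9,.75,.6,.45,.3,.2,.1,0.03,0):
  r,h=.1,.008
  x=.062-r*np.cos(th)+h*np.sin(th)+.010; z=.1115+r*np.sin(th)+h*np.cos(th)
  print(th,round(100*(x-.128),2),round(100*(.2-z),2),round(x,3),round(z,3))
E
```

```text
t 6.83 p [0.5748 0.002  0.276 ] can [-0.0131  0.0007  0.276 ] xang 80.34 z [-0.005  0.001 -1.   ] F [ 0.81 -0.04 -0.81] w 0.0741 q [-0.19  0.38  1.46 -0.    1.3  -0.02]
[14.11  0.08 -0.4 ] [-0.27 -0.01  0.04]
1.65 -4.01 -1.06 0.088 0.211
1.5 -5.51 -1.18 0.073 0.212
1.35 -7.01 -1.08 0.058 0.211
1.2 -8.48 -0.76 0.043 0.208
1.05 -9.88 -0.22 0.029 0.202
0.9 -11.19 0.52 0.016 0.195
0.75 -12.37 1.45 0.004 0.186
0.6 -13.4 2.54 -0.006 0.175
0.45 -14.26 3.78 -0.015 0.162
0.3 -14.92 5.13 -0.021 0.149
0.2 -15.24 6.08 -0.024 0.139
0.1 -15.47 7.06 -0.027 0.129
0.03 -15.57 7.75 -0.028 0.122
0 -15.6 8.05 -0.028 0.12
```

Request:
{"op": "drive_tool", "data": {
  "targets": [4, 0, 0, 0, 0, 0, 8, 0, 0, 0, 0, 0, 11, 0, 0, 0, 0, 0, 13.5, 0, 0, 0, 0, 0, 14.2, 0, 0, 0, 0, 0, 14.2, 0, 0, 0, 0, 0, 14.2, 0, 0, 0, 0, 0],
  "grip": 1
}}

```text
time: 7.42
position: [0.5993, 0.1412, 0.2763]
tool_rot: [0.764, 0.645, -0.002, -0.001]
ft_force: [-0.3, 0.8, -1.5]
grip_width: 0.0351
```

```bash
python3 - <<'E'
from h import *
st()
p,d=robot.camera('scene');p=p[:,:,::-1]
cv2.imwrite('pics/scene5.png',cv2.resize(p[60:310,260:500],(576,600)))
E
```

```text
t 7.42 p [0.5993 0.1412 0.2763] can [0.1283 0.     0.2763] xang 80.39 z [-0.004 -0.001 -1.   ] F [-0.27  0.76 -1.55] w 0.0351 q [ 0.05  0.44  1.36 -0.    1.34  0.22]
```

View pics/scene5.png

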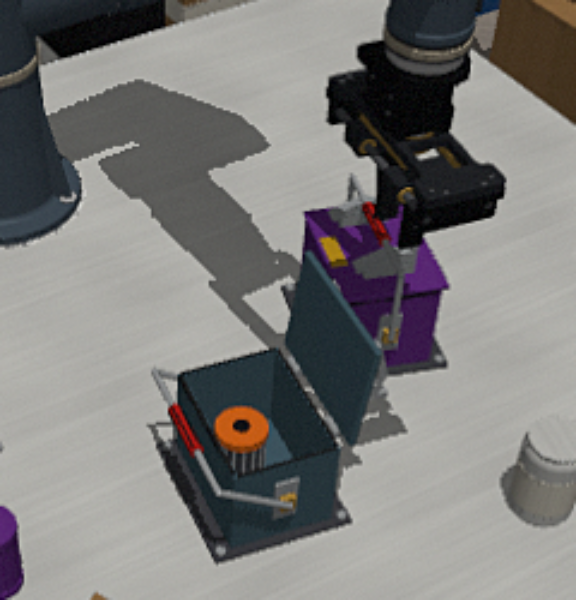

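Request:
{"op": "drive_tool", "data": {
  "targets": [0, 0, 0, 0, 0, 0, 0, 0, 0, 0, 0, 0, 0, 0, 0, 0, 0, 0, 0, 0, 3, 0, 0, 0, 0, 0, 6, 0, 0, 0, 0, 0, 7.8, 0, 0, 0, 0, 0, 7.8, 0, 0, 0, 0, 0, 7.8, 0, 0, 0]
}}

```text
time: 8.13
position: [0.5998, 0.1411, 0.1996]
tool_rot: [0.764, 0.645, -0.001, -0.001]
ft_force: [-0.3, 0.4, 0.8]
grip_width: 0.0005
```

Request:
{"op": "drive_tool", "data": {
  "targets": [-2, 0, -0.5, 0, 0, 0, -3.5, 0, -1, 0, 0, 0, -4.7, 0, -1.1, 0, 0, 0, -5.5, 0, -1.2, 0, 0, 0, -6.3, 0, -1.2, 0, 0, 0, -7, 0, -1.1, 0, 0, 0, -7, 0, -1.1, 0, 0, 0]
}}

```text
time: 8.72
position: [0.5882, 0.0713, 0.2111]
tool_rot: [0.765, 0.645, -0.0, 0.0]
ft_force: [-0.1, 0.4, 0.0]
grip_width: 0.0005
```

```bash
python3 - <<'E'
from h import *
st()
p,d=robot.camera('scene');p=p[:,:,::-1]
cv2.imwrite('pics/scene6.png',cv2.resize(p[60:310,260:500],(576,600)))
E
```

```text
t 8.72 p [0.5882 0.0713 0.2111] can [ 0.0575 -0.0008  0.2111] xang 80.26 z [-0. -0. -1.] F [-0.13  0.36  0.02] w 0.0005 q [-0.07  0.47  1.5  -0.    1.17  0.1 ]
```

View pics/scene6.png

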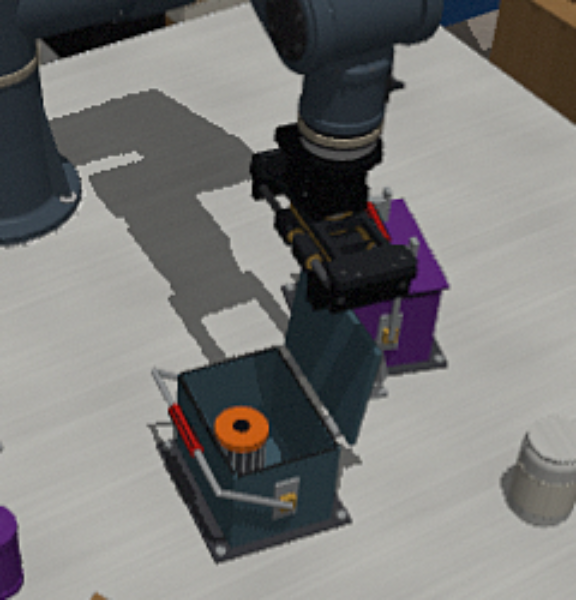

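```bash
python3 - <<'E'
from h import *
st();o=robot.get_obs()
p,d=robot.camera('scene');p=p[:,:,::-1]
cv2.imwrite('pics/scene7.png',cv2.resize(p[130:280,350:450],(533,800))[100:700])
p,d=robot.camera('wrist');cv2.imwrite('pics/w7.png',p[:,:,::-1])
E
```

```text
t 8.77 p [0.5883 0.0721 0.211 ] can [ 0.0583 -0.0008  0.211 ] xang 80.27 z [-0.  0. -1.] F [ 0.73  0.47 -0.83] w 0.0005 q [-0.07  0.47  1.5   0.    1.17  0.1 ]
```

View pics/scene7.png

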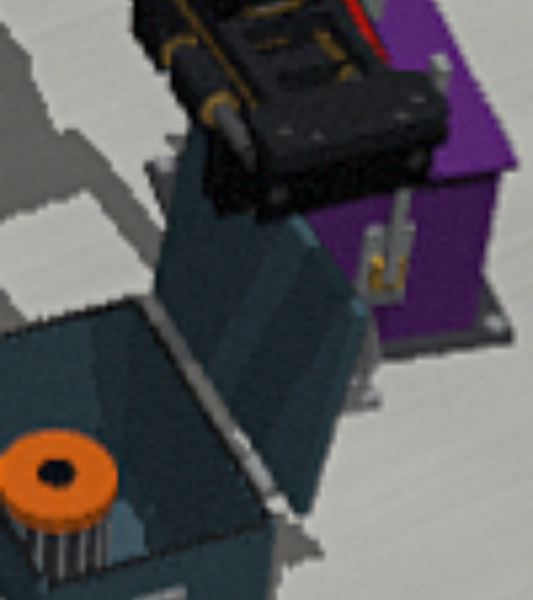

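View pics/w7.png

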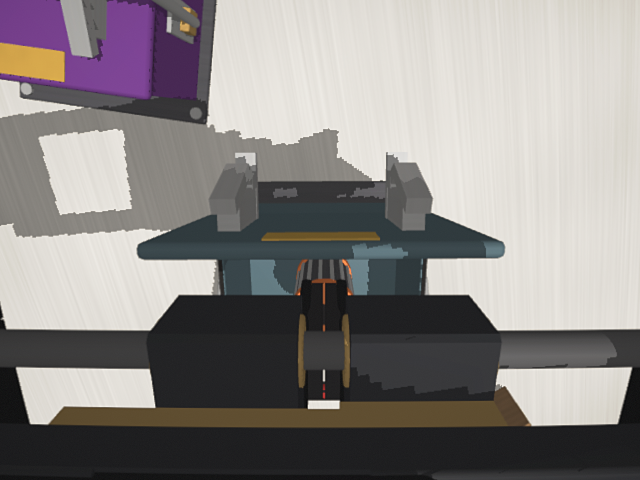

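```bash
python3 - <<'E'
from h import *
np.set_printoptions(precision=1,suppress=True)
o=robot.get_obs();pose=(o['position'],o['tool_rot']);S=robot.calibration('scene');W=robot.calibration('wrist')
m=R.from_quat(pose[1]).as_matrix()
print('tcp scene',proj(S,pose[0]),'crop',(proj(S,pose[0])-[350,130])*5.333-[0,100],proj(S,pose[0]-m[:,2]*.05), 'wrist',proj(W,pose[0],pose),proj(W,pose[0]-m[:,2]*.05,pose))
for th in (1.2,1.3,1.4,1.5,1.6,1.7):
  L=lambda r,h,y:can(.062-r*np.cos(th)+h*np.sin(th),y,.1115+r*np.sin(th)+h*np.cos(th))
  print(th,(proj(S,[L(.12,0,-.078),L(.12,.008,-.078),L(.12,0,0.078)])-[350,130]).__mul__(5.333)-[0,100],proj(W,[L(.12,0,.078),L(.12,.008,.078),L(.12,0,-.078)],pose))
E
```

```text
tcp scene [[392.  193.5]] crop [[223.9 238.9]] [[393.8 176.6]] wrist [[323.1 281. ]] [[323.1 334.1]]
1.2 [[214.7 361.9]
 [232.3 352.3]
 [ 64.5 124.2]] [[157.7 369.6]
 [153.6 359.3]
 [485.1 370. ]]
1.3 [[241.4 348.3]
 [259.4 339.8]
 [ 89.2 111.6]] [[151.8 353. ]
 [147.9 340.5]
 [490.9 353.4]]
1.4 [[268.5 336.5]
 [286.7 329.4]
 [114.4 100.9]] [[146.4 333.1]
 [143.  318.6]
 [496.3 333.5]]
1.5 [[295.8 326.8]
 [313.9 321. ]
 [139.9  92.2]] [[141.7 310.3]
 [138.9 294. ]
 [500.9 310.8]]
1.6 [[322.9 319.2]
 [340.7 314.9]
 [165.2  85.6]] [[138.  285. ]
 [135.9 267.1]
 [504.6 285.4]]
1.7 [[349.4 313.8]
 [366.8 310.9]
 [190.2  81.3]] [[135.4 257.7]
 [134.1 238.9]
 [507.2 258.1]]
```

```bash
python3 - <<'E'
from h import *
np.set_printoptions(precision=3,suppress=True)
o=robot.get_obs();pose=(o['position'],o['tool_rot']);W=robot.calibration('wrist');S=robot.calibration('scene')
p,d=robot.camera('wrist');cv2.imwrite('pics/w8.png',cv2.resize(p[200:440,200:450,::-1],(625,600)))
for u,v in ((325,205),(325,225),(325,240),(325,250),(325,256),(180,250),(450,250),(306,292),(306,310),(343,292),(343,320),(325,275),(324,390)):
    z=d[v,u];print((u,v),z,RC.T@(pt(W,u,v,depth=z,pose=pose)-C0))
p,d=robot.camera('scene')
print('scene')
for u,v in ((388,165),(392,170),(394,186),(392,190),(400,190),(400,205),(410,200)):
    print((u,v),RC.T@(pt(S,u,v,depth=d[v,u])-C0))
E
```

```text
(325, 205) 0.38700822 [ 0.054 -0.002  0.017]
(325, 225) 0.22699578 [ 0.078 -0.002  0.177]
(325, 240) 0.17760564 [ 0.084 -0.002  0.226]
(325, 250) 0.1747856 [ 0.081 -0.002  0.23 ]
(325, 256) 0.1746455 [ 0.079 -0.002  0.231]
(180, 250) 0.17315497 [0.081 0.058 0.232]
(450, 250) 0.17414987 [ 0.081 -0.053  0.231]
(306, 292) 0.16094577 [0.07  0.006 0.248]
(306, 310) 0.1475703 [0.069 0.005 0.262]
(343, 292) 0.16094056 [ 0.07  -0.008  0.248]
(343, 320) 0.08867671 [ 0.094 -0.005  0.316]
(325, 275) 0.34581763 [ 0.008 -0.002  0.073]
(324, 390) 0.32552686 [-0.071 -0.001  0.117]
scene
(388, 165) [ 0.024 -0.034  0.329]
(392, 170) [ 0.031 -0.041  0.32 ]
(394, 186) [ 0.058 -0.008  0.24 ]
(392, 190) [0.075 0.029 0.192]
(400, 190) [ 0.029 -0.088  0.305]
(400, 205) [ 0.074 -0.016  0.184]
(410, 200) [ 0.079 -0.048  0.226]
```

View pics/w8.png

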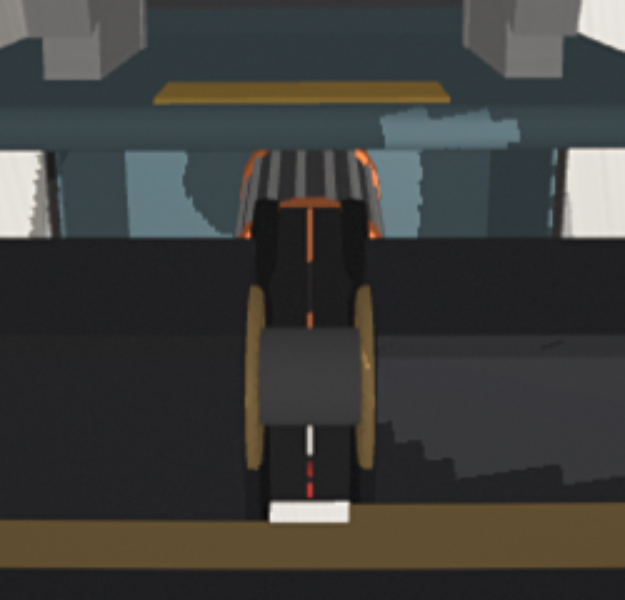

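```bash
python3 - <<'E'
from h import *
np.set_printoptions(precision=1,suppress=True)
W=robot.calibration('wrist');p,d=robot.camera('wrist');T=W['hand_eye']
vv,uu=np.mgrid[260:400:1,295:356:1];uu=uu.ravel();vv=vv.ravel()
n=cv2.undistortPoints(np.stack([uu,vv],1).astype(float)[:,None],W['mtx'],W['distortion'])[:,0]
z=d[vv,uu];X=np.c_[n*z[:,None],z]@T[:3,:3].T+T[:3,3]
for u in (302,308,314,320,330,336,342):
  m=(uu==u)&(vv%6==0); print(u,[(int(v),*np.round(1000*x).astype(int)) for v,x in zip(vv[m],X[m])])
E
```

```text
302 [(264, np.int64(-60), np.int64(-20), np.int64(187)), (270, np.int64(-60), np.int64(-19), np.int64(171)), (276, np.int64(-59), np.int64(-18), np.int64(156)), (282, np.int64(10), np.int64(-9), np.int64(-26)), (288, np.int64(10), np.int64(-8), np.int64(-32)), (294, np.int64(11), np.int64(-8), np.int64(-38)), (300, np.int64(10), np.int64(-8), np.int64(-43)), (306, np.int64(10), np.int64(-8), np.int64(-49)), (312, np.int64(10), np.int64(-7), np.int64(-53)), (318, np.int64(35), np.int64(-4), np.int64(-106)), (324, np.int64(35), np.int64(-4), np.int64(-108)), (330, np.int64(35), np.int64(-4), np.int64(-110)), (336, np.int64(34), np.int64(-4), np.int64(-112)), (342, np.int64(33), np.int64(-4), np.int64(-112)), (348, np.int64(32), np.int64(-4), np.int64(-113)), (354, np.int64(32), np.int64(-4), np.int64(-114)), (360, np.int64(30), np.int64(-4), np.int64(-114)), (366, np.int64(29), np.int64(-4), np.int64(-114)), (372, np.int64(28), np.int64(-4), np.int64(-114)), (378, np.int64(26), np.int64(-4), np.int64(-114)), (384, np.int64(24), np.int64(-4), np.int64(-113)), (390, np.int64(15), np.int6
[... 6263 characters left out ...]
nt64(-52)), (318, np.int64(10), np.int64(6), np.int64(-57)), (324, np.int64(32), np.int64(4), np.int64(-102)), (330, np.int64(30), np.int64(4), np.int64(-101)), (336, np.int64(32), np.int64(4), np.int64(-108)), (342, np.int64(31), np.int64(4), np.int64(-109)), (348, np.int64(31), np.int64(4), np.int64(-110)), (354, np.int64(30), np.int64(4), np.int64(-110)), (360, np.int64(28), np.int64(4), np.int64(-111)), (366, np.int64(27), np.int64(4), np.int64(-111)), (372, np.int64(8), np.int64(5), np.int64(-86)), (378, np.int64(8), np.int64(5), np.int64(-87)), (384, np.int64(6), np.int64(5), np.int64(-87)), (390, np.int64(5), np.int64(5), np.int64(-88)), (396, np.int64(3), np.int64(5), np.int64(-88))]
```

```bash
python3 - <<'E'
from h import *
W=robot.calibration('wrist');d=np.load('pics/w4d.npy');T=W['hand_eye']
vv,uu=np.mgrid[270:400,195:445];uu=uu.ravel();vv=vv.ravel()
n=cv2.undistortPoints(np.stack([uu,vv],1).astype(float)[:,None],W['mtx'],W['distortion'])[:,0]
z=d[vv,uu];X=1000*(np.c_[n*z[:,None],z]@T[:3,:3].T+T[:3,3])
for u in (200,215,225,232,415,422,430):
  m=(uu==u)&(vv%6==0)&(X[:,2]<50)&(X[:,2]>-70); print(u,[(int(v),*x.astype(int).tolist()) for v,x in zip(vv[m],X[m])])
E
```

```text
200 [(300, 10, -45, -44), (306, 10, -43, -49), (312, 10, -42, -53), (318, 9, -42, -55), (324, 8, -41, -59)]
215 [(282, 10, -43, -27), (288, 10, -42, -32), (294, 9, -41, -35), (300, 9, -40, -41), (306, 8, -39, -45), (312, 9, -37, -52), (318, 7, -37, -52), (324, 5, -37, -53), (372, -7, -36, -62), (378, -9, -36, -62)]
225 [(288, 8, -39, -27), (294, 8, -38, -34), (300, 8, -36, -40), (306, 6, -36, -41), (312, 4, -37, -41), (318, 2, -36, -42), (324, 0, -37, -42)]
232 [(288, 8, -36, -28), (294, 6, -36, -28), (300, 3, -37, -28), (306, 1, -37, -29), (312, 0, -36, -31), (318, -2, -36, -31), (324, -5, -36, -32)]
415 [(288, 8, 37, -27), (294, 5, 37, -27), (300, 3, 37, -28), (306, 1, 37, -30), (312, 0, 37, -30), (318, -3, 37, -31), (324, -5, 37, -31)]
422 [(288, 8, 39, -28), (294, 8, 38, -34), (300, 8, 37, -39), (306, 6, 37, -39), (312, 5, 37, -42), (318, 1, 37, -41), (324, 0, 37, -43)]
430 [(282, 10, 43, -26), (288, 10, 41, -33), (300, 8, 40, -40), (306, 8, 39, -44), (312, 9, 37, -50), (318, 6, 38, -49), (324, 4, 37, -51), (372, -9, 37, -58)]
```

The depth shows the fingertips end about 24 mm short of the reported TCP. The fingers passed just over the lid, which hasn't moved. I'll go back behind it and repeat the push lower.

Request:
{"op": "drive_tool", "data": {
  "targets": [0, 0, -3, 0, 0, 0, 4, 0, -3, 0, 0, 0, 7.2, 0, -3, 0, 0, 0, 7.2, 0, -3, 0, 0, 0, 7.2, 0, 0, 0, 0, 0, 7.2, 0, 3, 0, 0, 0, 7.2, 0, 3.5, 0, 0, 0, 7.2, 0, 3.5, 0, 0, 0]
}}

```text
time: 9.68
position: [0.5984, 0.1436, 0.1736]
tool_rot: [0.764, 0.645, -0.003, -0.002]
ft_force: [-0.1, -0.3, 0.8]
grip_width: 0.0003
```

```bash
python3 - <<'E'
from h import *
st()
p,d=robot.camera('scene');p=p[:,:,::-1]
cv2.imwrite('pics/scene9.png',cv2.resize(p[60:310,260:500],(576,600)))
E
```

```text
t 9.68 p [0.5984 0.1436 0.1736] can [0.1305 0.0013 0.1736] xang 80.37 z [-0.007 -0.    -1.   ] F [-0.15 -0.3   0.79] w 0.0003 q [ 0.05  0.55  1.48 -0.    1.12  0.22]
```

View pics/scene9.png

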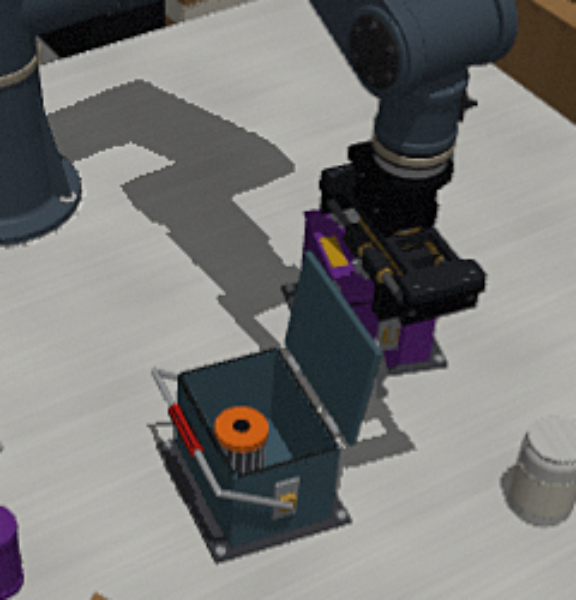

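Request:
{"op": "drive_tool", "data": {
  "targets": [-2, 0, -0.5, 0, 0, 0, -3.5, 0, -1, 0, 0, 0, -4.7, 0, -1.1, 0, 0, 0, -5.5, 0, -1.2, 0, 0, 0, -6.3, 0, -1.2, 0, 0, 0, -7, 0, -1.1, 0, 0, 0, -7, 0, -1.1, 0, 0, 0]
}}

```text
time: 10.32
position: [0.5891, 0.0731, 0.1876]
tool_rot: [0.765, 0.645, 0.0, 0.001]
ft_force: [0.7, -0.4, -0.2]
grip_width: 0.0003
```

```bash
python3 - <<'E'
from h import *
st()
p,d=robot.camera('scene');p=p[:,:,::-1]
cv2.imwrite('pics/scene10.png',cv2.resize(p[60:310,260:500],(576,600)))
E
```

```text
t 10.32 p [0.5891 0.0731 0.1876] can [ 0.0594 -0.0015  0.1876] xang 80.27 z [ 0.001 -0.001 -1.   ] F [ 0.7  -0.4  -0.21] w 0.0003 q [-0.06  0.5   1.53 -0.    1.11  0.11]
```

View pics/scene10.png

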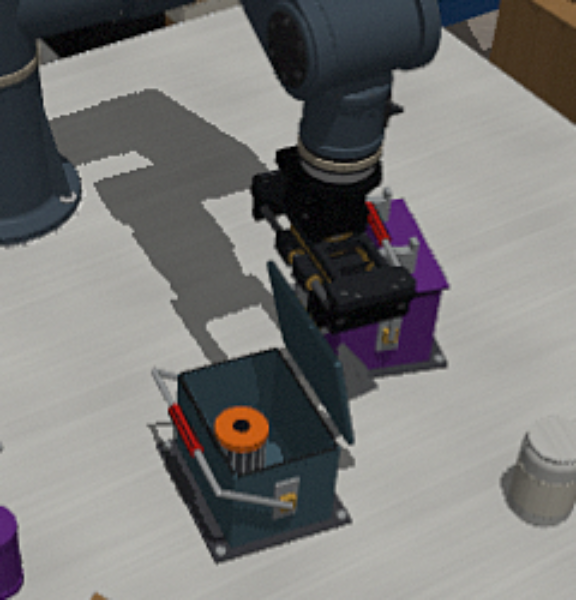

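The lid has moved forward to about 1.35 rad, so contact is made. I'll follow the arc down.

Request:
{"op": "drive_tool", "data": {
  "targets": [-0.8, 0, 0.1, 0, 0, 0, -1.5, 0, 0.3, 0, 0, 0, -2.9, 0, 0.9, 0, 0, 0, -4.2, 0, 1.6, 0, 0, 0, -5.4, 0, 2.5, 0, 0, 0, -6.4, 0, 3.6, 0, 0, 0, -7.3, 0, 4.9, 0, 0, 0, -7.9, 0, 6.2, 0, 0, 0, -8.2, 0, 7.2, 0, 0, 0, -8.2, 0, 7.2, 0, 0, 0]
}}

```text
time: 11.2
position: [0.5725, -0.0077, 0.1121]
tool_rot: [0.765, 0.644, -0.002, -0.002]
ft_force: [-0.4, 0.0, 0.2]
grip_width: 0.0004
```

```bash
python3 - <<'E'
from h import *
st()
p,d=robot.camera('scene');p=p[:,:,::-1]
cv2.imwrite('pics/scene11.png',cv2.resize(p[60:310,260:500],(576,600)))
E
```

```text
t 11.2 p [ 0.5725 -0.0077  0.1121] can [-0.0231  0.0013  0.1121] xang 80.25 z [-0.006  0.    -1.   ] F [-0.45  0.02  0.19] w 0.0004 q [-0.21  0.58  1.64 -0.    0.93 -0.04]
```

View pics/scene11.png

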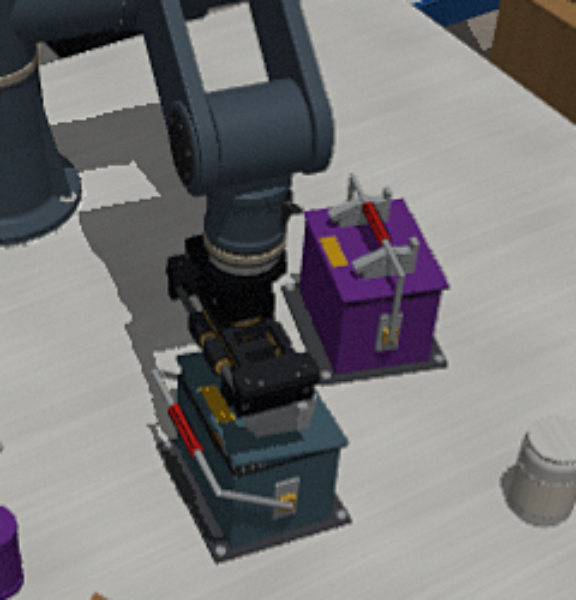

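Request:
{"op": "drive_tool", "data": {
  "targets": [0, 0, 0.5, 0, 0, 0, 0, 0, 1, 0, 0, 0, -0.3, 0, 1.4, 0, 0, 0, -0.3, 0, 1.4, 0, 0, 0]
}}

```text
time: 11.58
position: [0.5742, -0.0091, 0.1006]
tool_rot: [0.764, 0.645, -0.0, -0.0]
ft_force: [-1.1, -0.0, 0.4]
grip_width: 0.0003
```

Request:
{"op": "drive_tool", "data": {
  "targets": [0, 0, 0.2, 0, 0, 0, 0, 0, 0.3, 0, 0, 0, 0, 0, 0.4, 0, 0, 0, 0, 0, 0.4, 0, 0, 0]
}}

```text
time: 11.92
position: [0.5746, -0.0091, 0.0975]
tool_rot: [0.764, 0.645, 0.0, 0.0]
ft_force: [-0.3, -0.2, 2.7]
grip_width: 0.0003
```

```bash
python3 - <<'E'
from h import *
st()
p,d=robot.camera('scene');p=p[:,:,::-1]
cv2.imwrite('pics/scene12.png',cv2.resize(p[60:310,260:500],(576,600)))
E
```

```text
t 11.92 p [ 0.5746 -0.0091  0.0975] can [-0.0241 -0.001   0.0975] xang 80.36 z [ 0. -0. -1.] F [-0.26 -0.2   2.68] w 0.0003 q [-0.21  0.6   1.65 -0.    0.89 -0.04]
```

View pics/scene12.png

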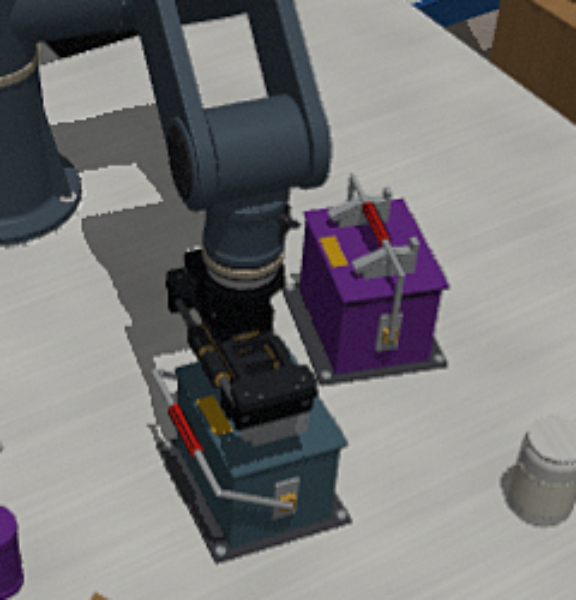

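Request:
{"op": "drive_tool", "data": {
  "targets": [0, 0, 0.2, 0, 0, 0, 0, 0, 0.4, 0, 0, 0, 0, 0, 0.4, 0, 0, 0]
}}

```text
time: 12.22
position: [0.5747, -0.0092, 0.0973]
tool_rot: [0.764, 0.645, 0.0, 0.001]
ft_force: [-7.7, 0.8, 25.7]
grip_width: 0.0003
```

Request:
{"op": "drive_tool", "data": {
  "targets": [0, 0, 0.2, 0, 0, 0, 0, 0, 0.3, 0, 0, 0, 0, 0, 0.3, 0, 0, 0]
}}

```text
time: 12.47
position: [0.5748, -0.0092, 0.0971]
tool_rot: [0.764, 0.645, 0.001, 0.001]
ft_force: [-11.9, 1.3, 43.0]
grip_width: 0.0006
```

The lid is hard against the rim: the force rose steeply with no further travel. That puts the tip offset at about 22.5 mm. I'll lift off, move to the open side and check.

Request:
{"op": "drive_tool", "data": {
  "targets": [0, 0, -1, 0, 0, 0, 0, 0, -3, 0, 0, 0, 0, 0, -7, 0, 0, 0, -4, 0, -11, 0, 0, 0, -8, 0, -11.5, 0, 0, 0, -11, 0, -11.5, 0, 0, 0, -13, 0, -11.5, 0, 0, 0, -13, 0, -11.5, 0, 0, 0, -13, 0, -11.5, 0, 0, 0]
}}

```text
time: 13.22
position: [0.5525, -0.1381, 0.205]
tool_rot: [0.765, 0.644, 0.0, -0.0]
ft_force: [0.0, 1.0, -0.3]
grip_width: 0.0004
```

```bash
python3 - <<'E'
from h import *
st();o=robot.get_obs();pose=(o['position'],o['tool_rot'])
p,d=robot.camera('wrist');cv2.imwrite('pics/w13.png',p[:,:,::-1]);np.save('pics/w13.npy',d)
W=robot.calibration('wrist')
for u,v in ((323,20),(323,40),(323,60),(323,80),(323,100),(250,60),(400,60)):
    print((u,v),np.round(RC.T@(pt(W,u,v,depth=d[v,u],pose=pose)-C0),4))
p,d=robot.camera('scene');p=p[:,:,::-1]
cv2.imwrite('pics/scene13.png',cv2.resize(p[60:310,260:500],(576,600)))
E
```

```text
t 13.22 p [ 0.5525 -0.1381  0.205 ] can [-0.1549 -0.001   0.205 ] xang 80.19 z [ 0.     0.001 -1.   ] F [ 0.01  1.05 -0.28] w 0.0004 q [-0.44  0.45  1.57  0.    1.13 -0.27]
(323, 20) [-0.0254 -0.0011  0.1196]
(323, 40) [-0.0365 -0.001   0.1203]
(323, 60) [-0.0477 -0.001   0.1212]
(323, 80) [-0.0588 -0.001   0.118 ]
(323, 100) [-0.0705 -0.001   0.1166]
(250, 60) [-0.0474  0.0428  0.1199]
(400, 60) [-0.0474 -0.0475  0.1186]
```

View pics/w13.png

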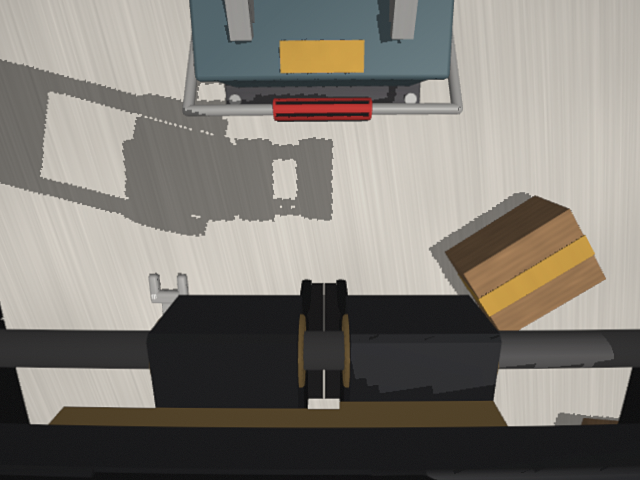

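View pics/scene13.png

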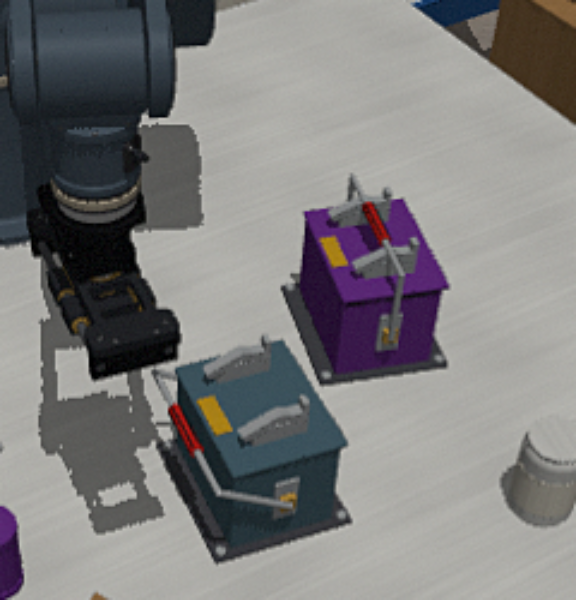

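The lid is shut: the wrist depth puts its outer face flat at 0.119–0.121 m. The bail is still on the open side, with its roller at wrist (322,109). I'll get in front of the roller.

Request:
{"op": "drive_tool", "data": {
  "targets": [0, 0, 4, 0, 0, 0, 0, 0, 8, 0, 0, 0, 0, 0, 11, 0, 0, 0, 1, 0, 12.6, 0, 0, 0, 3, 0, 12.6, 0, 0, 0, 4.5, 0, 12.6, 0, 0, 0, 4.5, 0, 12.6, 0, 0, 0, 4.5, 0, 12.6, 0, 0, 0]
}}

```text
time: 13.98
position: [0.5604, -0.091, 0.0788]
tool_rot: [0.763, 0.647, -0.0, -0.0]
ft_force: [0.1, -0.4, 0.3]
grip_width: 0.0002
```

```bash
python3 - <<'E'
from h import *
st()
o=robot.get_obs();x0,_,z0=RC.T@(o['position']-C0)
for ph in (-.985,-.9,-.8,-.7,-.6,-.5,-.4,-.3,-.2,-.1,0,.05,.1,.15):
    bx=.09*np.sin(ph);bz=.061+.09*np.cos(ph)+(.004 if ph>-.2 else 0)
    x=bx-.017;z=bz-.010-.0225
    print(ph,round(100*(x-x0),1),round(100*(z0-z),1),'abs',round(x,3),round(z,3))
p,d=robot.camera('scene');p=p[:,:,::-1]
cv2.imwrite('pics/scene14.png',cv2.resize(p[60:310,260:500],(576,600)))
E
```

```text
t 13.98 p [ 0.5604 -0.091   0.0788] can [-0.1072 -0.0007  0.0788] xang 80.56 z [-0.001  0.    -1.   ] F [ 0.12 -0.43  0.3 ] w 0.0002 q [-0.36  0.62  1.68 -0.    0.84 -0.19]
-0.985 1.5 0.1 abs -0.092 0.078
-0.9 2.0 -0.6 abs -0.087 0.084
-0.8 2.6 -1.2 abs -0.082 0.091
-0.7 3.2 -1.9 abs -0.075 0.097
-0.6 3.9 -2.4 abs -0.068 0.103
-0.5 4.7 -2.9 abs -0.06 0.107
-0.4 5.5 -3.3 abs -0.052 0.111
-0.3 6.4 -3.6 abs -0.044 0.114
-0.2 7.2 -3.8 abs -0.035 0.117
-0.1 8.1 -4.3 abs -0.026 0.122
0 9.0 -4.4 abs -0.017 0.122
0.05 9.5 -4.4 abs -0.013 0.122
0.1 9.9 -4.3 abs -0.008 0.122
0.15 10.4 -4.3 abs -0.004 0.121
```

View pics/scene14.png

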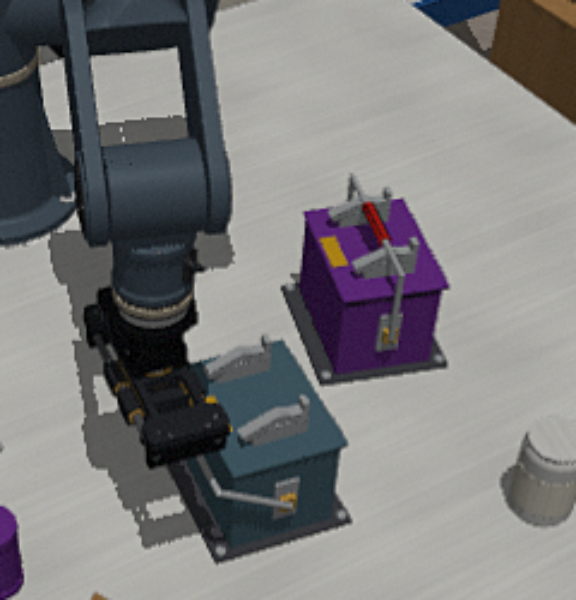

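Now I'll sweep the roller up along its arc and stop before the crest.

Request:
{"op": "drive_tool", "data": {
  "targets": [1.2, 0, 0, 0, 0, 0, 2, 0, -0.5, 0, 0, 0, 2.6, 0, -1.2, 0, 0, 0, 3.2, 0, -1.9, 0, 0, 0, 3.9, 0, -2.4, 0, 0, 0, 4.7, 0, -2.9, 0, 0, 0, 5.5, 0, -3.3, 0, 0, 0, 6, 0, -3.5, 0, 0, 0, 6, 0, -3.5, 0, 0, 0]
}}

```text
time: 14.78
position: [0.5708, -0.0322, 0.1148]
tool_rot: [0.764, 0.645, 0.001, 0.0]
ft_force: [-0.1, -1.0, -0.3]
grip_width: 0.0005
```

```bash
python3 - <<'E'
from h import *
st()
p,d=robot.camera('scene');p=p[:,:,::-1]
cv2.imwrite('pics/scene15.png',cv2.resize(p[60:310,260:500],(576,600)))
p,d=robot.camera('wrist');cv2.imwrite('pics/w15.png',p[:,:,::-1])
E
```

```text
t 14.78 p [ 0.5708 -0.0322  0.1148] can [-0.0475 -0.0011  0.1148] xang 80.4 z [ 0.001  0.001 -1.   ] F [-0.13 -1.   -0.31] w 0.0005 q [-0.25  0.57  1.65  0.    0.92 -0.09]
```

View pics/scene15.png

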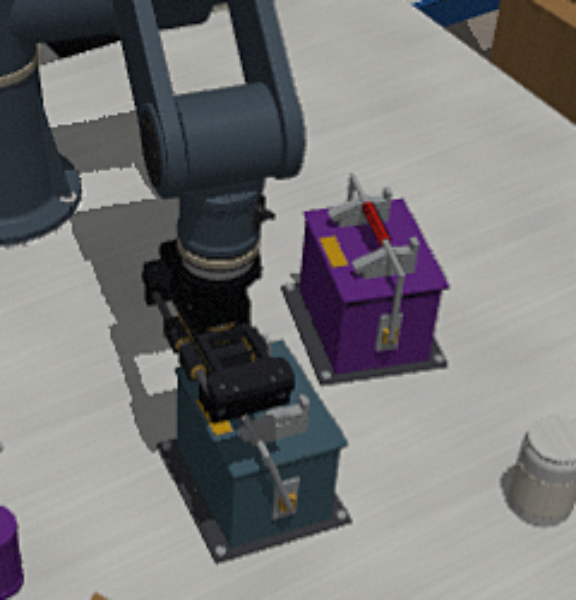

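View pics/w15.png

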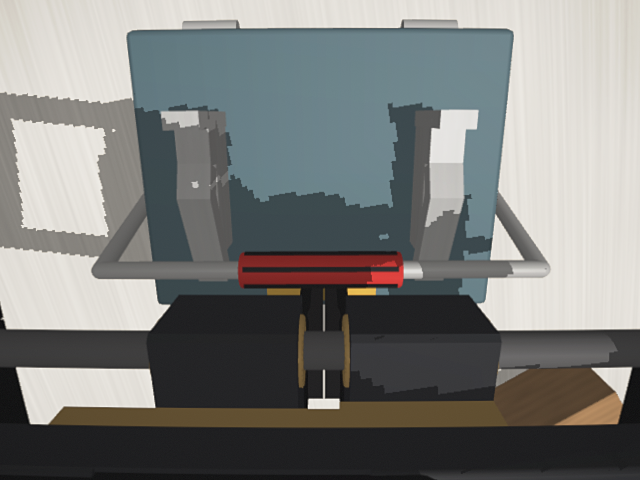

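The bail is swung up with the roller against the fingers at wrist (322,268) and is about to meet the ribs. Pushing over the crest now.

Request:
{"op": "drive_tool", "data": {
  "targets": [0.6, 0, -0.2, 0, 0, 0, 1.2, 0, -0.4, 0, 0, 0, 1.7, 0, -0.6, 0, 0, 0, 2.2, 0, -0.7, 0, 0, 0, 2.6, 0, -0.8, 0, 0, 0, 3, 0, -0.8, 0, 0, 0, 3.4, 0, -0.8, 0, 0, 0, 3.8, 0, -0.8, 0, 0, 0, 4.1, 0, -0.8, 0, 0, 0, 4.1, 0, -0.8, 0, 0, 0]
}}

```text
time: 15.72
position: [0.5771, 0.0063, 0.1222]
tool_rot: [0.764, 0.645, -0.0, 0.0]
ft_force: [-0.9, -2.5, -0.7]
grip_width: 0.0003
```

```bash
python3 - <<'E'
from h import *
st()
p,d=robot.camera('scene');p=p[:,:,::-1]
cv2.imwrite('pics/scene16.png',cv2.resize(p[60:310,260:500],(576,600)))
p,d=robot.camera('wrist');cv2.imwrite('pics/w16.png',p[:,:,::-1])
E
```

```text
t 15.72 p [0.5771 0.0063 0.1222] can [-0.0085 -0.0008  0.1222] xang 80.34 z [-0.    -0.001 -1.   ] F [-0.87 -2.48 -0.75] w 0.0003 q [-0.18  0.56  1.63 -0.    0.95 -0.01]
```

View pics/scene16.png

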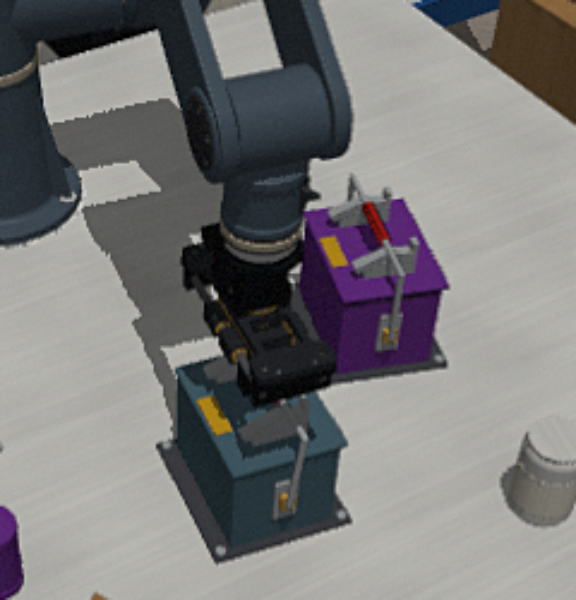

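View pics/w16.png

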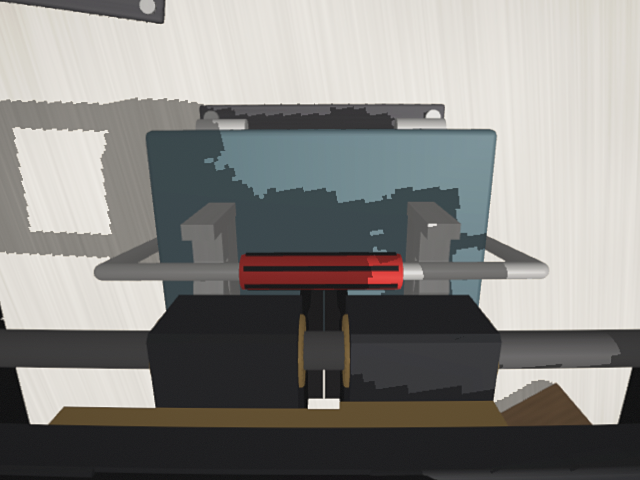

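The bar is just past the crest and still touching (2.5 N). I'll push a little further.

Request:
{"op": "drive_tool", "data": {
  "targets": [0.3, 0, 0, 0, 0, 0, 0.6, 0, 0, 0, 0, 0, 0.8, 0, 0, 0, 0, 0, 0.8, 0, 0, 0, 0, 0]
}}

```text
time: 16.15
position: [0.5785, 0.0144, 0.1222]
tool_rot: [0.764, 0.646, -0.001, 0.0]
ft_force: [-1.0, -6.0, -0.2]
grip_width: 0.0005
```

```bash
python3 - <<'E'
from h import *
st();o=robot.get_obs();pose=(o['position'],o['tool_rot']);W=robot.calibration('wrist')
p,d=robot.camera('wrist');cv2.imwrite('pics/w17.png',p[:,:,::-1])
for v in (255,260,265,270,275,280): print(v,np.round(RC.T@(pt(W,280,v,depth=d[v,280],pose=pose)-C0),4))
E
```

```text
t 16.15 p [0.5785 0.0144 0.1222] can [-0.0003 -0.0009  0.1222] xang 80.41 z [-0.    -0.001 -1.   ] F [-1.04 -6.02 -0.22] w 0.0005 q [-0.17  0.57  1.62 -0.    0.95  0.  ]
255 [0.0233 0.0159 0.1532]
260 [0.0227 0.0155 0.1572]
265 [0.021  0.0154 0.1581]
270 [0.0194 0.0154 0.1591]
275 [0.0171 0.0155 0.1585]
280 [0.0156 0.0154 0.1596]
```

View pics/w17.png

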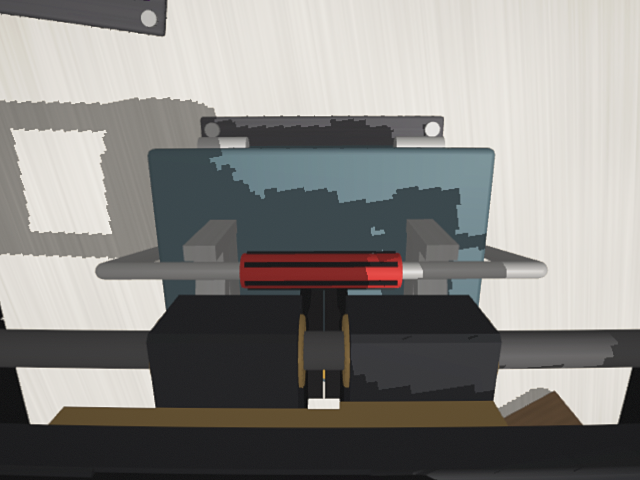

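The roller top is at 0.159 m and its centre at x≈0.017, z≈0.152, which matches the seat (148 + 3.5 mm). Retracting.

Request:
{"op": "drive_tool", "data": {
  "targets": [-0.5, 0, 0, 0, 0, 0, -1.5, 0, 0, 0, 0, 0, -3, 0, 0, 0, 0, 0, -5, 0, -1, 0, 0, 0, -7, 0, -4, 0, 0, 0, -8, 0, -8, 0, 0, 0, -9, 0, -12, 0, 0, 0, -10, 0, -14, 0, 0, 0, -10, 0, -14, 0, 0, 0, -10, 0, -14, 0, 0, 0]
}}

```text
time: 17.03
position: [0.5625, -0.0845, 0.2636]
tool_rot: [0.765, 0.645, 0.001, 0.001]
ft_force: [-0.5, -0.3, 0.3]
grip_width: 0.0005
```

```bash
python3 - <<'E'
from h import *
st();o=robot.get_obs();pose=(o['position'],o['tool_rot']);W=robot.calibration('wrist')
p,d=robot.camera('wrist');cv2.imwrite('pics/w18.png',p[:,:,::-1])
hsv=cv2.cvtColor(p,cv2.COLOR_RGB2HSV);m=((hsv[...,0]<6)|(hsv[...,0]>174))&(hsv[...,1]>150)&(hsv[...,2]>80)
ys,xs=np.nonzero(m);u,v=int(np.median(xs)),int(np.median(ys))
print((u,v),np.round(RC.T@(pt(W,u,v,depth=d[v,u],pose=pose)-C0),4))
for u,v in ((323,v+30),(323,v+50)):print((u,v),np.round(RC.T@(pt(W,u,v,depth=d[v,u],pose=pose)-C0),4))
p,d=robot.camera('scene');cv2.imwrite('pics/scene18.png',p[:,:,::-1])
E
```

```text
t 17.03 p [ 0.5625 -0.0845  0.2636] can [-0.1005 -0.0018  0.2636] xang 80.27 z [ 0.004 -0.    -1.   ] F [-0.48 -0.29  0.28] w 0.0005 q [-0.35  0.38  1.5   0.    1.26 -0.18]
(318, 49) [0.0157 0.0011 0.1594]
(323, 79) [ 0.0004 -0.0022  0.1206]
(323, 99) [-0.0137 -0.0022  0.1209]
```

View pics/w18.png

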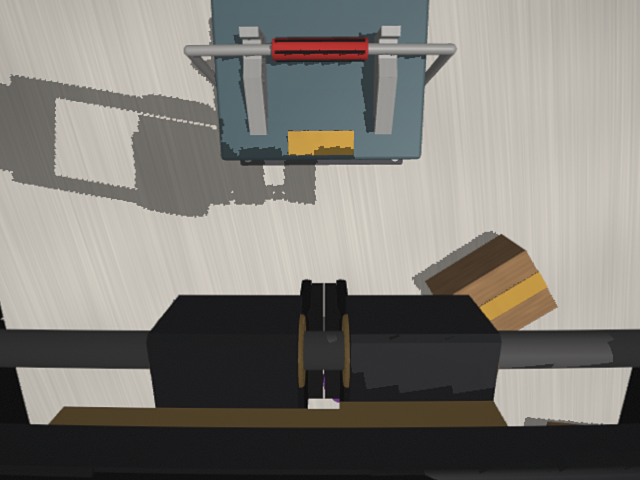

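View pics/scene18.png

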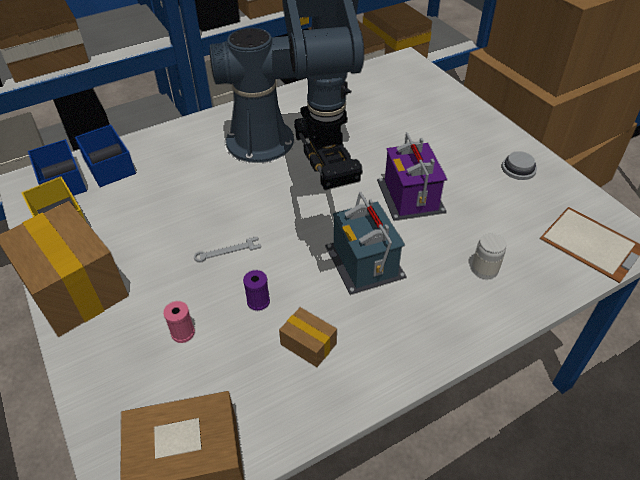

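The bail rests behind the crest with its roller at wrist (320,49). The lid is flat and the bystanders are where they started. Handing in.

```bash
python3 -c "
from h import *
print(robot.hand_in());st()"
```

```text
the job is handed in; nothing more can be done
None
the job is handed in; nothing more can be done
```

The job is done and handed in at about 17 s: the strainer element is in the canister, the lid is pushed shut, and the bail is clamped behind the cam ribs. The hand-in reported no verdict.

**Last checks**
- **Strainer:** it was standing upright inside and released when last seen, just before the lid closed.
- **Lid:** wrist depth puts the outer face flat at about 0.120–0.121 m, against 0.1195 m expected.
- **Bail:** after I backed away, the roller centre was at x ≈ 16–17 mm, height ≈ 152 mm. That is on the seat, at a bail angle of about 0.18–0.19 rad.
- **Robot and bystanders:** the arm is clear of everything. The carton, can, wrench and look-alikes appear unmoved in the scene picture; I did not measure their positions.

**What disagreed or failed**
- **Fingertip position:** the depth pictures showed the fingertips ending about 23 mm short of the reported TCP. Because of that, my first lid push passed just over the lid without touching it. I repeated it lower and it worked.
- **Wrist camera:** its readings differed from the fixed cameras by about 2–3 mm along the tool's x axis, which did not matter for this job.
- **Lid push force:** pressing the lid home peaked at about 43 N through the fingertips, more than needed.

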